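# Clamp a copper batik stamp upright in the bench vise

## Task

Take the long bright-copper stamp off its hook on the wire rack and stand it, the same way up as it hung, on the bed of the vise between the open jaws, at about the middle of their width and with its two long narrow sides facing the two jaws. Then crank the vise clockwise until the jaws hold the stamp firmly by those sides, but do not crush it, and let go. Do not let the stamp fall, and leave the other stamps on their hooks and everything else on the bench where it is.

Things in the scene. Friction and masses are not known exactly. Their poses are not given: they have to be found in the camera images.
- stamp_mid (a point): Workpiece: long bright-copper batik stamp, 150 mm tall (z, up), 54 wide (y), 30 thick (x), 0.45 to 0.72 kg. This point is the block's centre, 75 mm above its lower end. +x: patterned face. Bail handle of 9 mm rod at the back (-x) sticks out 35 mm, 25 to 90 mm above the lower end. The long narrow sides (+y, -y) are strong flat bars over the full height: grip these near the top, from above.
- stamp_window (a point): Centre of the stamp's hanging window, a hole 44 mm wide (y) and 30 mm high that goes right through along x; 54 mm above the stamp's centre. The 6 mm thick top bar above it lies on the hook, so the stamp's top edge is 6 mm above the top of the hook's level bar.
- stamp_b_mid (a point): Centre of another stamp on the rack, dark, 64 mm wide, 100 mm tall. To be left hanging.
- stamp_c_mid (a point): Centre of another stamp on the rack, dark brown, 68 mm wide, 112 mm tall. To be left hanging.
- rack: White wire rack, fixed, 410 mm wide (y), 184 mm high; origin on the bench under its wire panel (plane x = 0). Three hooks 125 mm apart stick out to -x; any stamp may be on any hook. A hung stamp has its +x face to the panel, its centre 28 mm out. To free one: lift it straight up 15 to 25 mm (20 is good), then bring it out along the rack's -x by at least 60 mm.
- hook_mid (a point): On the axis of the middle hook's level bar, 28 mm out from the rack's panel, 165 mm above the bench; the other two hooks are 125 mm to either side along the rack's y. The bar is 7 mm thick and 50 mm long, then turns up to a tip 55 mm out, whose end is 182 mm above the bench (13 mm above the top of the bar).
- vise: Machine vise, blue-grey castings, bolted to a wooden block, fixed. Origin on the bench under its middle, z up, x along the spindle: crank at the -x end, fixed jaw at the +x end. The flat bed for the workpiece is 110 mm above the bench. Jaws 90 mm wide (y -45 to +45), rising 40 mm above the bed. Fixed jaw's face at x = +55 mm, sliding jaw's face at x = -17 mm plus the value of joint jaw.
- fixed_face (a point): Middle of the working face of the fixed jaw (a bright steel plate, 10 mm thick, 90 wide, 38 high), 20 mm above the bed; the face looks to the vise's -x.
- jaw_face (a point): Middle of the working face of the sliding jaw (a bright steel plate, 10 mm thick, 90 wide, 38 high), 20 mm above the bed; the face looks to the vise's +x.
- jaw (a joint): How far the sliding jaw has moved towards the fixed jaw (m). The opening between the plates is 72 mm minus this: 64 to 72 mm at the start. It follows the crank, 8 mm per turn; under clamping force the jaw's face gives way by 1 or 2 mm against this value.
- crank (a joint): Turn of the crank (rad); grows as the vise closes: clockwise seen from the crank's end, a positive turn about the vise's x axis. At every full turn the grip is straight above the spindle, a quarter turn later on the vise's -y side. Starts anywhere in the first turn. Needs about 9 N at the grip; stays where it is left. Once both jaws touch the stamp it grows steadily stiffer; a sixth to a quarter turn past that is firm, over half a turn too much.
- crank_hold (a point): Where to take the crank: on the axis of its black grip, a cylinder 21 mm thick and 68 mm long, parallel to the vise's x axis, 24 mm in from its outer end and 46 mm out from the crank's arm. The grip turns freely on its pin, so a gripper can keep one orientation all the way round. Seen in the vise's frame it stays at x = -176 mm.
- crank_axis (a point): On the spindle's axis, 85 mm above the bench, at x = -176 mm of the vise: the centre of the circle of 45 mm radius on which the crank's grip goes round, in the upright plane across the vise's x axis.
- hammer: Hammer lying on the bench, 240 mm long, about 30 mm high. Bystander, to be left alone; origin on its underside.
- brush: Brush lying on the bench, 190 mm long. Bystander, to be left alone; origin on its underside.
- dye_jar: Dye jar with a blue lid, 68 mm in diameter, 85 mm high. Bystander, to be left alone; origin on its underside.
- flux_tin: Orange tin, 60 mm in diameter, 60 mm high. Bystander, to be left alone; origin on its underside.
- file: Flat file with a red handle lying on the bench, 235 mm long, 25 mm high. Bystander, to be left alone; origin on its underside.
- wax_block: Yellow-brown block of wax, 95 x 65 x 35 mm. Bystander, to be left alone; origin on its underside.
There are look-alikes about, which are no part of the job. What is shaped like the part that bears stamp_mid but purple is not meant.

How it is judged:
By the outcome, as a careful person would: the job done as asked, in the order asked, and still so for the second after the job is handed in, with the robot touching nothing.
It also fails if it takes over 72 s, if anything falls off the work surface, if the arm or the gripper's body presses on something with over 40 N, if the wrist force passes 120 N, or if a joint passes its speed limit or range.

## Robot

A 6-joint arm with a two-finger parallel gripper is mounted at the origin on the work surface. World frame = base frame: x ahead of the robot, y to its left, z up, the work surface at z = 0. Lengths are in mm, angles in rad, forces in N, time in s.
With the tool pointing down it reaches from about 400 to 925 mm from the base axis. Payload 12.5 kg.
Tool frame: the origin (TCP) lies at the very end of the fingers, on their centre line; the grasp point (between the pads) lies 19 mm behind it; y points along the fingers, x is the direction in which the jaws open and shut, and the axes are right-handed (so a half turn about y gives the same grasp; the last joint's range is limited). The gripper opens to 95 mm and grips with 3 to 60 N. Pads are 20 mm wide; open, the fingers measure 119 mm over their backs; the gripper's body (75 mm by 180 mm) begins 59 mm behind the grasp point.
Start: joints at [1.019, 0.491, 1.559, -0, 1.092, -0.106], TCP at [269.474, 563.942, 214.661] pointing down, gripper open.
Joint ranges: [-3.1, 3.1], [-0.84, 2.19], [0.05, 2.79], [-1.13, 4.28], [0.06, 2.93], [-2.69, 2.69]. Speed limits (rad/s): [2.22, 2.22, 2.79, 3.14, 3.14, 3.14].

## Interface

Orientations are given as a unit quaternion [w, x, y, z].
In Python, from bench import robot, viewer gives the robot as it stands.
- The arm moves only by the tool play_rows, never from a script. Its argument "moves" is a list of rows, each a list of 3 entries, a list of its own where there are three numbers: the turn, a rotation vector about the tool's x, y, z in rad, then the shift along the tool's x, y, z in mm, then the gripper's target within -1 to 1 (fully open at 1, half-way at 0, shut at -1). In form: [[[ax, ay, az], [tx, ty, tz], jaw], ...]. A call has 1 to 10 rows; each row is the pose to reach, as a shift and turn from the pose commanded when the call began, along the tool's axes at that moment; what a row does not reach only later rows make up. A row lasts 1/12 s, in which the tool goes at most 41.7 mm and 7.16 degrees, less where a joint would pass 70% of its speed; a pose out of reach is approached as far as the arm can. A call with a gripper value outside its range is refused whole. The fingers move at their own pace and stop on an object; "squeeze" is the grip in N (left out, the last holds). Time passes only in rows, so rows that repeat a pose let the fingers close. It gives the time, the measured TCP pose, the force and the opening at its end, in the units of the state.
- robot.read_state(): the state, without advancing time (a new reading comes with each control period).
- viewer.snapshot(name): name is "side" or "top" or "wrist"; returns a dict with "pixels" (400x640x3 uint8, red, green, blue), "fx", "fy", "cx", "cy" (pixels), "eye" and "attitude" of the camera in the world. Camera axes: x right, y down, z forward; pixel columns grow to the right and rows downward; lengths in mm; the calibration is good to about 2 mm. A picture is of the moment at which its call begins. There is no depth.
- robot.hand_in(): hands the job in, once; it reports no verdict.
Trained networks look in a picture, given as the dict that the camera call returned (one of the last four; its "shot" number tells which), for a name from the list of things; names that differ only in an ending like _2 or _b are one class to them, and where a whole thing is asked for, a point or a joint stands for the part that bears it (a point fixed in the world has none). Each returns a list of dicts, best first, with "confidence" (0 to 1); they miss things now and then, are a little off and sometimes report something else, mostly with a low value. They report only what shows in the picture. A call takes as long as a camera call. They do not tell look-alikes from the thing itself.
- viewer.masks_of(target, picture): "mask" (400x640 bool, what is visible of it) and "box" ([centre column, centre row, width, height] in pixels, round what is visible of it).
The state is a dict: "time": time; "qpos": joint angles; "qvel": joint speeds; "joint_torque": joint torques, N m; "ee_pos": TCP position; "tcp_rot": TCP orientation; "ft_force": force on the tool from outside, world axes, zero at the start; "torque": the same for the moment, N m; "grip_width": finger opening in mm.
Only numpy, scipy, OpenCV 4.12 (cv2) and the standard library are available. Lean on these libraries where they do the work, as an engineer would, in place of code of your own. Each camera call takes 0.05 s, during which the arm holds its last target.

## Working session

There is one attempt and no reset: what is moved stays moved. The work goes in short steps, Python scripts to look and compute and a tool call to move; the robot and the scene stay as the last step left them, time stands still between calls to the robot, and variables do not carry over. Pictures are saved under pics/ and viewed, and the job is handed in when it is done.

Besides the shell and the picture viewer there is one more tool, called after "Call:" as a command line: name --argument value ..., lists and objects as JSON in quotes. play_rows: Moves the arm, as the interface text tells. Its arguments: {"type":"object","properties":{"moves":{"type":"array"},"squeeze":{"type":"number"}},"required":["moves"]}

```bash
ls; mkdir -p pics; python3 - <<'E'
from bench import robot, viewer
import cv2
s=robot.read_state(); print({k:(v if not hasattr(v,'round') else v) for k,v in s.items()})
for n in ["side","top","wrist"]:
    p=viewer.snapshot(n); cv2.imwrite(f"pics/{n}0.png",p["pixels"][:,:,::-1]); print(n,{k:v for k,v in p.items() if k!='pixels'})
E
```

```text
pics
{'time': 0.0, 'qpos': array([ 1.01938780e+00,  4.91558214e-01,  1.55946910e+00, -1.03549633e-05,
        1.09169384e+00, -1.05605662e-01]), 'qvel': array([-0.00087772,  0.00024408,  0.0004259 ,  0.00024944, -0.00038635,
       -0.00105557]), 'joint_torque': array([ 1.43080724e-03, -6.12643433e+01, -2.58178067e+01,  6.93078618e-02,
        4.82662674e-02, -9.35561798e-05]), 'ee_pos': array([269.34097886, 563.7064471 , 214.055818  ]), 'tcp_rot': array([-0.59798026,  0.59833812,  0.37674472, -0.37745798]), 'ft_force': array([-0.18977663, -0.28653246, -0.25111551]), 'torque': array([0.02268466, 0.04161013, 0.01274487]), 'grip_width': 94.95150753296863}
side {'fx': 391.7671314072495, 'fy': 391.7671314072495, 'cx': 320.2157326161892, 'cy': 208.0705860035228, 'eye': array([ 295.20500766, -839.37704   ,  990.12044164]), 'attitude': array([-0.37270893,  0.9182309 , -0.12169537,  0.05594905]), 'shot': 1}
top {'fx': 511.9580334193677, 'fy': 511.9580334193677, 'cx': 318.18445076162055, 'cy': 193.36224792096596, 'eye': array([ 220.66038473,  -50.22690151, 1816.3580113 ]), 'attitude': array([ 0.06922543, -0.6977615 ,  0.70939135, -0.07141872]), 'shot': 2}
wrist {'fx': 321.20947814357106, 'fy': 321.20947814357106, 'cx': 313.3780784349202, 'cy': 204.28434774227435, 'eye': array([201.42278401, 595.48890491, 384.29884294]), 'attitude': array([0.11146877, 0.83839226, 0.52895752, 0.06983608]), 'shot': 3}
```

View pics/side0.png

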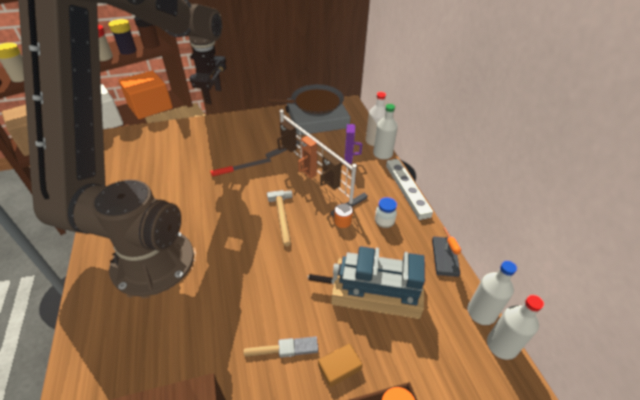

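View pics/top0.png

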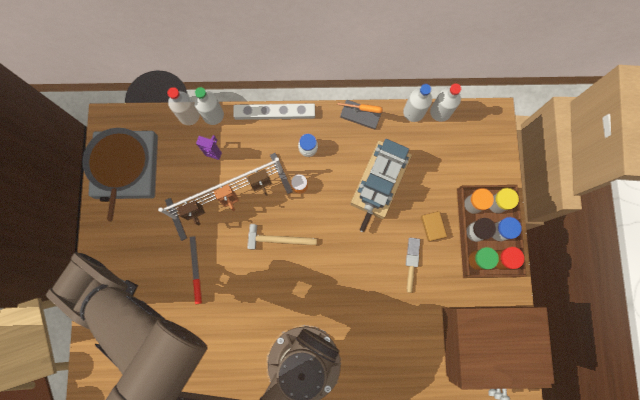

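View pics/wrist0.png

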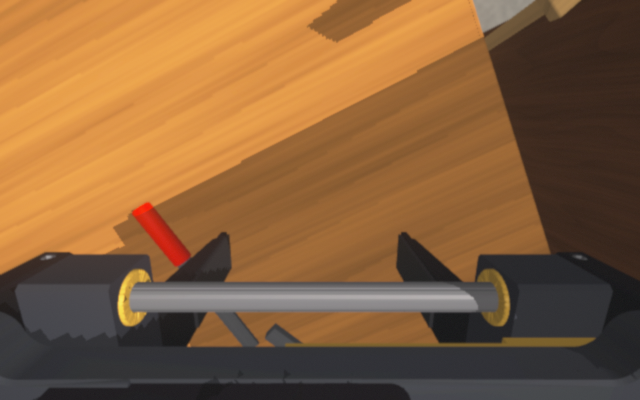

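Side view: copper stamp at about (309,155) on the middle hook. The dark stamps are at (288,135) and (331,173), and a purple look-alike stands behind at (350,143). Top view: copper (226,194), dark (190,211) and (261,180), purple (208,147). The vise is at (382,178) in the top view, with its crank towards (367,220).

```bash
cat > h.py <<'E'
import numpy as np, cv2
from scipy.spatial.transform import Rotation as R
def rot(q): q=np.array(q); return R.from_quat([q[1],q[2],q[3],q[0]])
def cam(p): return dict(fx=p['fx'],fy=p['fy'],cx=p['cx'],cy=p['cy'],eye=np.array(p['eye']),A=rot(p['attitude']).as_matrix())
def proj(p,X):
    c=cam(p); X=np.atleast_2d(X); d=(X-c['eye'])@c['A']
    return np.c_[c['fx']*d[:,0]/d[:,2]+c['cx'], c['fy']*d[:,1]/d[:,2]+c['cy']]
def ray(p,uv):
    c=cam(p); d=c['A']@np.array([(uv[0]-c['cx'])/c['fx'],(uv[1]-c['cy'])/c['fy'],1.]); return c['eye'],d/np.linalg.norm(d)
def atz(p,uv,z):
    e,d=ray(p,uv); return e+d*(z-e[2])/d[2]
def tri(obs):
    A=np.zeros((3,3));b=np.zeros(3);L=[]
    for p,uv in obs:
        e,d=ray(p,uv);M=np.eye(3)-np.outer(d,d);A+=M;b+=M@e;L.append((e,d))
    X=np.linalg.solve(A,b); return X,[np.linalg.norm((np.eye(3)-np.outer(d,d))@(X-e)) for e,d in L]
def save(p,name,box=None,s=1):
    im=p['pixels'][:,:,::-1]
    if box: im=im[box[1]:box[3],box[0]:box[2]]
    cv2.imwrite('pics/'+name,cv2.resize(np.ascontiguousarray(im),None,fx=s,fy=s,interpolation=cv2.INTER_CUBIC))
E
python3 - <<'E'
from bench import robot, viewer
from h import *
import pickle
P={}
for n in ["side","top"]:
    p=viewer.snapshot(n);P[n]=p
    for t in ["stamp_mid","stamp_b_mid","rack","vise","jaw","crank","crank_hold","hammer","dye_jar","flux_tin","fixed_face","jaw_face"]:
        try:
            for m in viewer.masks_of(t,p)[:4]:
                print(n,t,round(m['confidence'],2),np.round(m['box'],1), int(m['mask'].sum()))
        except Exception as e: print(n,t,e)
pickle.dump(P,open('P0.pkl','wb'))
save(P['side'],'s_rack.png',(250,80,410,220),5)
save(P['side'],'s_vise.png',(290,230,450,330),5)
save(P['top'],'t_rack.png',(140,120,300,250),5)
save(P['top'],'t_vise.png',(330,120,430,240),5)
E
```

```text
side stamp_mid 0.73 [311.4 159.7  17.5  36.4] 588
side stamp_mid 0.56 [354.8 144.6  15.7  44.1] 329
side stamp_b_mid 0.88 [287.1 139.6  19.6  28.8] 434
side rack 0.91 [315.1 165.7  98.2 107.7] 364
side rack 0.68 [367.2 284.5 116.8  68.7] 5506
side rack 0.61 [322.5 274.9  32.3  19.1] 289
side vise 0.73 [366.7 282.1 113.2  75.5] 5336
side jaw 0.69 [365.9 264.6  22.7  35.6] 709
side jaw 0.36 [322.9 274.4  32.7  22.8] 261
side crank 0.58 [324.1 273.1  29.1  18.5] 233
side crank 0.57 [366.4 281.9 121.5  69.1] 5386
side crank_hold 0.61 [323.3 274.3  32.8  22.4] 248
side crank_hold 0.42 [329.7 170.9  25.6  41.9] 668
side dye_jar 0.69 [364.8 265.1  21.5  31.7] 718
side dye_jar 0.56 [387.3 212.1  20.2  30.2] 543
side flux_tin 0.77 [342.2 216.2  18.3  25.8] 372
side fixed_face 0.2 [366.1 263.1  23.   34.3] 740
side jaw_face 0.6 [369.2 264.6  21.5  31.1] 659
top stamp_mid 0.78 [227.2 197.3  21.5  21.6] 355
top stamp_mid 0.76 [207.7 147.6  23.   18.4] 346
top stamp_b_mid 0.93 [193.3 211.2  29.3  22.7] 390
top rack 0.75 [226.4 199.1 135.5  91.6] 1150
top vise 0.93 [380.6 185.8  60.9  89.6] 2767
top jaw 0.89 [381.8 183.7  30.8  25.4] 467
top jaw 0.52 [226.3 196.1 134.6  85.8] 1232
top jaw 0.42 [380.6 183.3  28.4  27.2] 504
top crank 0.5 [368.  218.9  13.6  27.2] 155
top crank_hold 0.56 [368.7 217.8  17.6  26. ] 142
top hammer 0.76 [283.2 237.8  69.9  27.5] 577
top hammer 0.43 [382.4 183.8  59.1  94.3] 2800
top dye_jar 0.78 [310.6 142.4  20.1  26.2] 377
top dye_jar 0.44 [368.8 218.3  15.5  27.6] 122
top flux_tin 0.79 [299.8 186.8  14.3  18.7] 250
top fixed_face 0.64 [382.8 185.2  63.4  91.6] 2960
top jaw_face 0.73 [379.1 185.6  32.5  26.1] 506
```

View pics/s_rack.png

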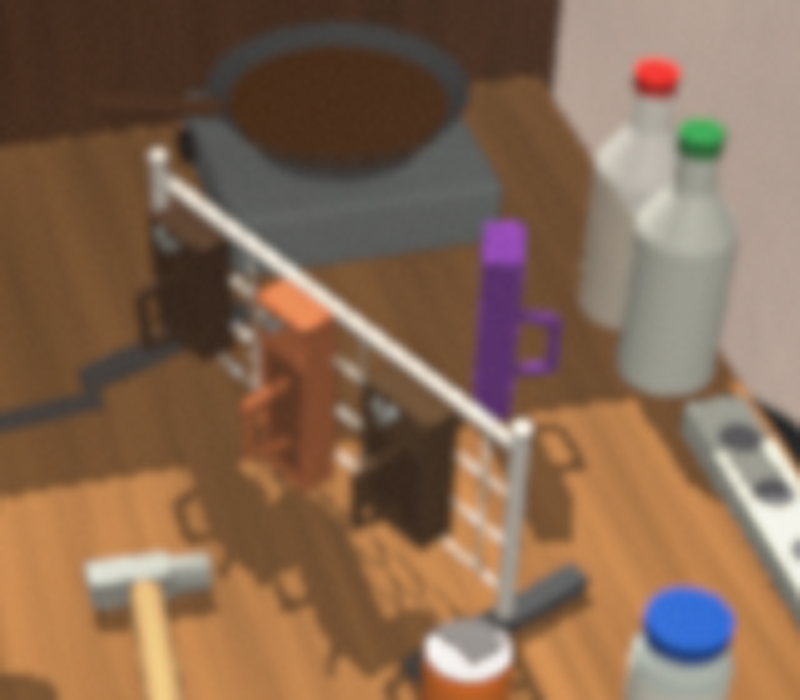

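View pics/t_rack.png

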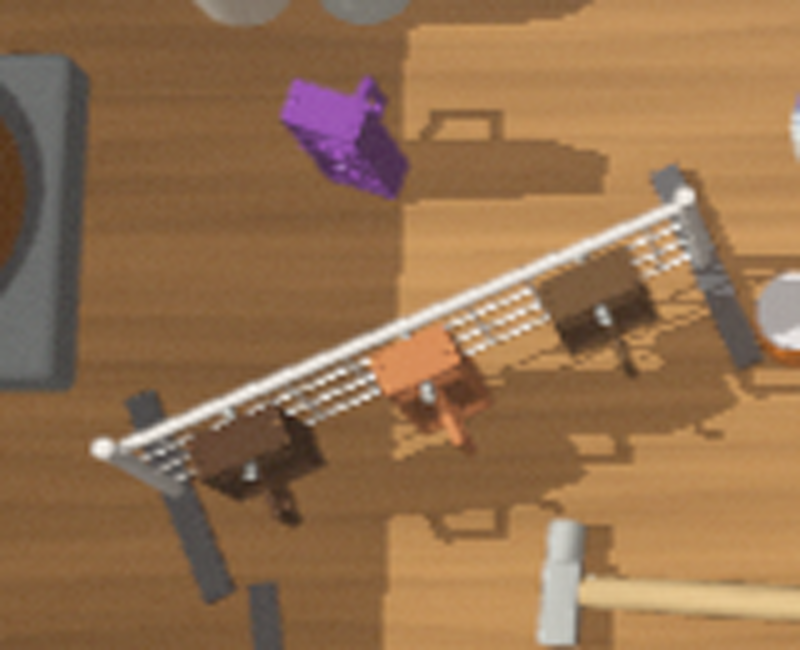

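View pics/s_vise.png

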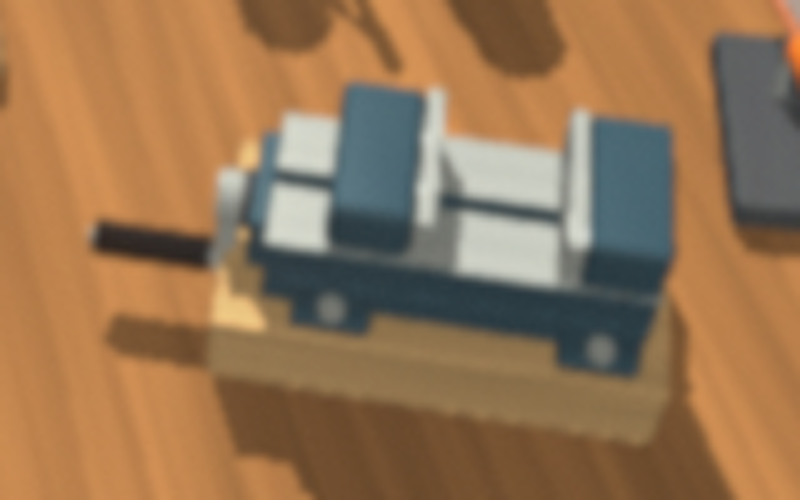

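View pics/t_vise.png

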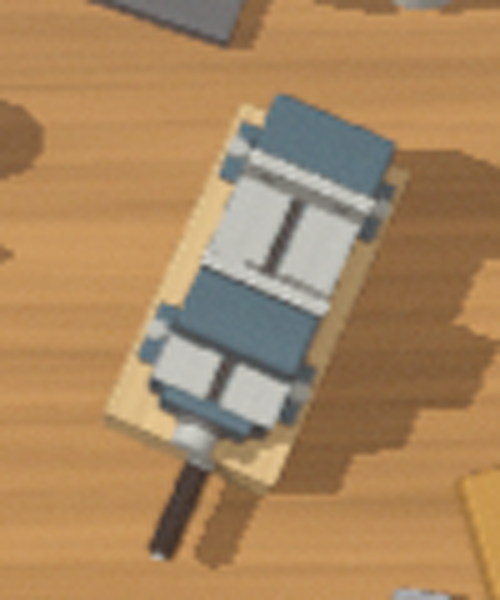

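```bash
python3 - <<'E'
from h import *
import pickle
P=pickle.load(open('P0.pkl','rb'));S,T=P['side'],P['top']
ts=lambda u,v:(140+u/5-.4,120+v/5-.4); ss=lambda u,v:(250+u/5-.4,80+v/5-.4)
for n,t,s in [('L',(103,448),(157,155)),('R',(684,197),(521,430))]:
    print(n,tri([(T,ts(*t)),(S,ss(*s))]), atz(T,ts(*t),184),atz(S,ss(*s),184))
# copper stamp top corners (z=~174.5)
for t in [(372,364),(446,327),(465,375),(390,405)]: print('T stamp',atz(T,ts(*t),174.5).round(1))
for s in [(260,294),(284,277),(332,314),(308,328)]: print('S stamp',atz(S,ss(*s),174.5).round(1))
tv=lambda u,v:(330+u/5-.4,120+v/5-.4); sv=lambda u,v:(290+u/5-.4,230+v/5-.4)
print('fixed block top corners T'); 
for t in [(283,95),(397,143),(375,208),(248,153),(330,305),(203,258)]: print(atz(T,tv(*t),150).round(1))
print('S')
for s in [(578,110),(672,125),(668,288),(436,90),(428,222),(345,85),(335,240)]: print(atz(S,sv(*s),150).round(1))
print('crank outer end',tri([(T,tv(160,550)),(S,sv(95,235))]))
print('crank inner',tri([(T,tv(200,465)),(S,sv(215,250))]))
E
```

```text
L (array([506.65241429, 453.77535793, 182.08841492]), [np.float64(0.03878571846812985), np.float64(0.03878571846817597)]) [506.35712816 453.18509005 184.        ] [506.11248859 450.70924208 184.        ]
R (array([669.89709853,  78.02393179, 179.20658374]), [np.float64(0.5528627836252885), np.float64(0.5528627836257397)]) [668.01866626  77.73192747 184.        ] [668.26939019  72.66129242 184.        ]
T stamp [560.9 282.7 174.5]
T stamp [584.9 234.7 174.5]
T stamp [552.6 221.7 174.5]
T stamp [533.4 270.3 174.5]
S stamp [543.  271.3 174.5]
S stamp [564.3 286.9 174.5]
S stamp [586.  236.  174.5]
S stamp [565.8 224.5 174.5]
fixed block top corners T
[ 742.9 -292.3  150. ]
[ 707.8 -367.9  150. ]
[ 662.7 -350.8  150. ]
[ 702.4 -266.9  150. ]
[ 596.3 -317.4  150. ]
[ 629.9 -233.8  150. ]
S
[ 701.4 -269.6  150. ]
[ 746.4 -292.1  150. ]
[ 698.8 -385.5  150. ]
[ 631.8 -236.9  150. ]
[ 596.4 -317.1  150. ]
[ 584.8 -220.9  150. ]
[ 546.4 -315.2  150. ]
crank outer end (array([ 446.77303386, -208.02525198,   40.85043163]), [np.float64(0.8787141173829474), np.float64(0.8787141173829627)])
crank inner (array([ 507.95147131, -237.95009418,   44.21744715]), [np.float64(1.2634844272023915), np.float64(1.2634844272023193)])
```

```bash
python3 - <<'E'
from h import *
import pickle
from scipy.optimize import least_squares
from bench import robot
print(rot(robot.read_state()['tcp_rot']).as_matrix().round(3))
P=pickle.load(open('P0.pkl','rb'));S,T=P['side'],P['top']
ts=lambda u,v:(140+u/5-.4,120+v/5-.4); ss=lambda u,v:(250+u/5-.4,80+v/5-.4)
tv=lambda u,v:(330+u/5-.4,120+v/5-.4); sv=lambda u,v:(290+u/5-.4,230+v/5-.4)
# vise model: fixed plate face top corners at (55,+-45,148..150), jaw face top corners (-17+j,+-45,149)
# plates: back edges +10
obs=[('T',tv(248,153),'f',(10,45)),('T',tv(375,208),'f',(10,-45)),('T',tv(203,258),'j',(-10,45)),('T',tv(330,305),'j',(0,-45)),
 ('S',sv(578,110),'f',(5,45)),('S',sv(436,90),'j',(-4,45)),('S',sv(432,222),'j',(-5,-45))]
def mod(p):
    x,y,a,j=p; c,s=np.cos(a),np.sin(a); out=[]
    for cam_,uv,k,(dx,yy) in obs:
        xx=(55 if k=='f' else -17+j)+dx
        X=[x+c*xx-s*yy,y+s*xx+c*yy,148]
        out.append(proj(T if cam_=='T' else S,X)[0]-np.array(uv))
    return np.array(out)
r=least_squares(lambda p:mod(p).ravel(),[640,-300,-.44,4],loss='soft_l1')
print(r.x.round(3)); print(mod(r.x).round(1))
x,y,a,j=r.x;c,s=np.cos(a),np.sin(a)
tip=np.array([x-200*c,y-200*s]); print('axis at tip',tip,'axis at hold',x-176*c,y-176*s)
E
```

```text
[[ 0.431  0.    -0.902]
 [ 0.902  0.     0.431]
 [ 0.    -1.    -0.   ]]
[ 6.26306e+02 -2.81581e+02 -4.52000e-01  8.74200e+00]
[[ 0.7 -0.4]
 [-0.2 -0.6]
 [-0.2  0.3]
 [ 0.2 -0.7]
 [-1.  -0.1]
 [ 0.8 -0.1]
 [-1.6  0.3]]
axis at tip [ 446.34937919 -194.31270816] axis at hold 467.94414761075495 -204.7848606157949
```

Call:
play_rows --moves '[[[0,-0.1,0],[-15,-3,-38],1],[[0,-0.2,0],[-30,-6,-77],1],[[0,-0.3,0],[-45,-10,-116],1],[[0,-0.4,0],[-60,-13,-155],1],[[0,-0.5,0],[-75,-17,-194],1],[[0,-0.6,0],[-90,-20,-233],1],[[0,-0.7,0],[-105,-25,-272],1],[[0,-0.78,0],[-120,-30,-311],1],[[0,-0.83,0],[-138,-33,-355],1],[[0,-0.852,0],[-150,-36,-390],1]]'

```text
time: 2.28
ee_pos: [555.2, 261.1, 250.8]
tcp_rot: [-0.388, 0.388, 0.591, -0.591]
ft_force: [0.5, 1.3, -0.3]
grip_width: 95.2
```

```bash
python3 - <<'E'
from bench import robot, viewer
from h import *
import pickle
p=viewer.snapshot('wrist'); save(p,'w1.png')
s=robot.read_state();print(s['time'],s['ee_pos'],rot(s['tcp_rot']).as_matrix().round(3),s['qpos'].round(2))
for m in viewer.masks_of('stamp_mid',p)[:3]: print(m['confidence'],m['box'])
pickle.dump(p,open('w1.pkl','wb'))
E
```

```text
2.3333 [560.06828654 256.54500707 251.06874305] [[-0.395  0.003 -0.919]
 [ 0.919 -0.001 -0.395]
 [-0.002 -1.    -0.002]] [ 0.32  0.44  1.54 -0.    1.16 -1.65]
0.91 [304.7, 192.1, 66.8, 92.7]
0.84 [299.1, 329.2, 49.4, 41.1]
0.66 [474.9, 67.8, 71.1, 135.6]
```

View pics/w1.png

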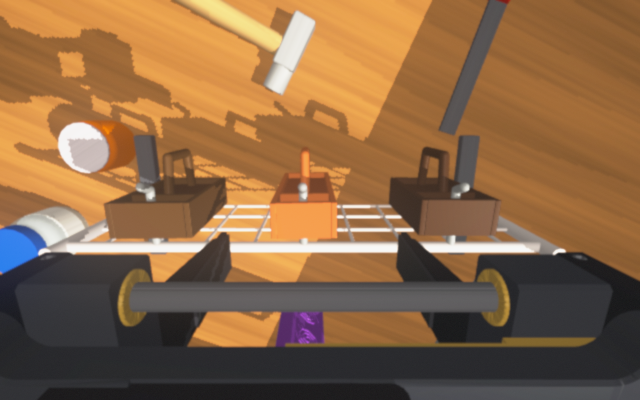

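Wrist view: the orange-copper stamp sits at (304,215) between two dark ones at (165,210) and (445,208). The purple one is behind the panel at (302,328). The copper one on the middle hook is the right choice, and this crop confirms it.

```bash
python3 - <<'E'
from h import *
import pickle
p=pickle.load(open('w1.pkl','rb'))
save(p,'w1c.png',(240,140,370,260),6)
E
```

```text
(no output)
```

View pics/w1c.png

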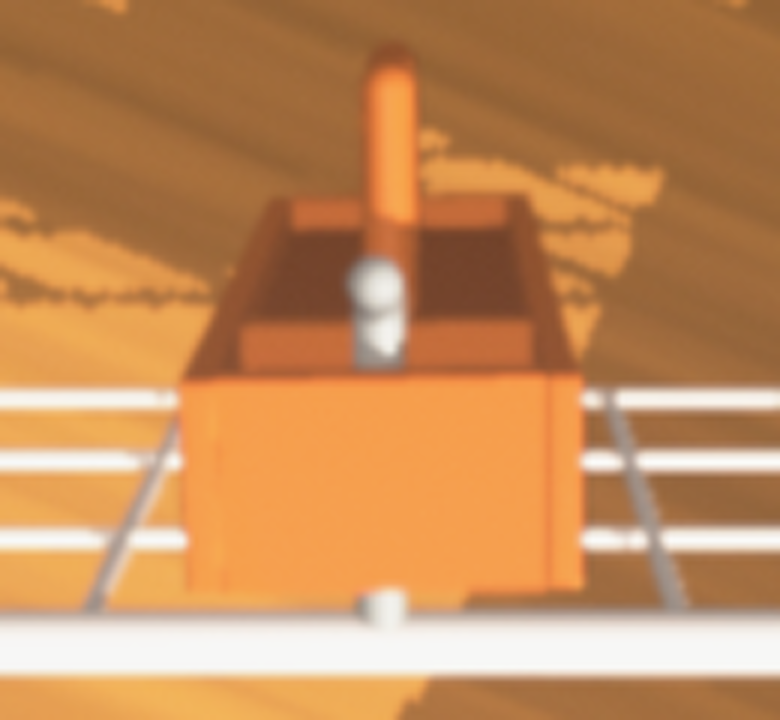

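```bash
python3 - <<'E'
from h import *
import pickle
from bench import robot
p=pickle.load(open('w1.pkl','rb'))
f=lambda u,v:(240+u/6-.4,140+v/6-.4)
C=np.array([atz(p,f(*c),174.5) for c in [(181,376),(583,374),(583,590),(187,590)]]);print(C.round(1),C.mean(0))
print(np.linalg.norm(C[0]-C[1]),np.linalg.norm(C[1]-C[2]))
d=C[0]-C[1];d2=C[3]-C[2];print('yaw of stamp y-ish',np.degrees(np.arctan2(-d[1],-d[0])),np.degrees(np.arctan2(-d2[1],-d2[0])))
s=robot.read_state();M=rot(s['tcp_rot']).as_matrix();print(s['ee_pos'],'shift tool',M.T@(C.mean(0)-s['ee_pos']))
# cam position rel expected TCP
E
```

```text
[[559.5 226.  174.5]
 [538.1 274.7 174.5]
 [565.8 287.3 174.5]
 [587.3 237.8 174.5]] [562.64070195 256.45686476 174.5       ]
53.16099409292285 30.469609655593192
yaw of stamp y-ish 113.75021723233439 113.44528371669784
[557.78630756 258.91401822 250.54289392] shift tool [-4.09092953 76.05146754 -3.40044764]
```

Call:
play_rows --moves '[[[0,0,0],[-4,5,-2],1],[[0,0,0],[-6.3,22,-3.7],1],[[0,0,0],[-6.3,42,-3.7],1],[[0,0,0],[-6.3,62,-3.7],1],[[0,0,0],[-6.3,82,-3.7],1],[[0,0,0],[-6.3,98,-3.7],1],[[0,0,0],[-6.3,106,-3.7],1],[[0,0,0],[-6.3,109,-3.7],1],[[0,0,0],[-6.3,109,-3.7],1],[[0,0,0],[-6.3,109,-3.7],0.5]]' --squeeze 35

```text
time: 3.22
ee_pos: [560.2, 259.1, 142.1]
tcp_rot: [-0.389, 0.389, 0.591, -0.59]
ft_force: [-0.1, 0.2, 0.3]
grip_width: 92.4
```

```bash
python3 - <<'E'
from bench import robot, viewer
from h import *
p=viewer.snapshot('wrist'); save(p,'w2.png')
s=robot.read_state();print(s['time'],s['ee_pos'],s['ft_force'],s['grip_width'])
E
```

```text
3.2667 [560.30945784 259.02129607 142.33009743] [ 0.40149596 -1.08034026  0.77435124] 89.304563717539
```

View pics/w2.png

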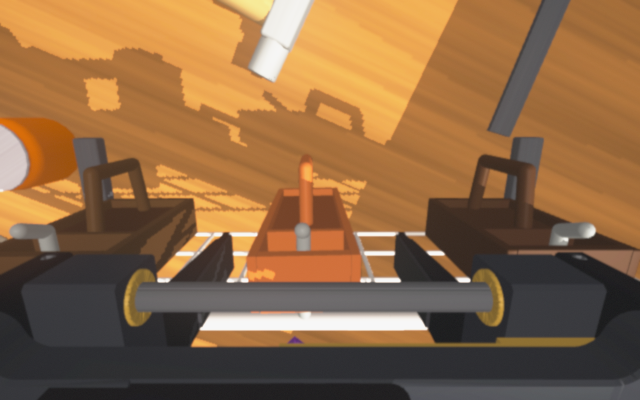

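Call:
play_rows --moves '[[[0,0,0],[-3.2,0,-1.1],0.5],[[0,0,0],[-3.2,0,-1.1],0.3],[[0,0,0],[-3.2,0,-1.1],0.2],[[0,0,0],[-3.2,0,-1.1],0],[[0,0,0],[-3.2,0,-1.1],-0.2],[[0,0,0],[-3.2,0,-1.1],-0.2],[[0,0,0],[-3.2,0,-1.1],-0.3],[[0,0,0],[-3.2,0,-1.1],-0.3],[[0,0,0],[-3.2,0,-1.1],-0.5],[[0,0,0],[-3.2,0,-1.1],-0.5]]' --squeeze 35

```text
time: 4.1
ee_pos: [562.4, 256.0, 141.4]
tcp_rot: [-0.389, 0.389, 0.591, -0.591]
ft_force: [-0.1, -1.8, 2.0]
grip_width: 54.0
```

Call:
play_rows --moves '[[[0,0,0],[0,-2,0],-1],[[0,0,0],[0,-6,0],-1],[[0,0,0],[0,-11,0],-1],[[0,0,0],[0,-16,0],-1],[[0,0,0],[0,-20,0],-1],[[0,0,0],[0,-21,0],-1],[[0,0,0],[0,-21,0],-1]]'

```text
time: 4.68
ee_pos: [562.5, 256.2, 162.8]
tcp_rot: [-0.389, 0.389, 0.591, -0.59]
ft_force: [-0.5, 0.2, -5.2]
grip_width: 53.8
```

```bash
python3 - <<'E'
from bench import robot, viewer
from h import *
p=viewer.snapshot('wrist'); save(p,'w3.png',(180,120,460,340),2.5)
s=robot.read_state();print(s['time'],s['ee_pos'],s['ft_force'],s['grip_width'])
E
```

```text
4.7333 [562.33666994 256.13464119 162.52398042] [ 0.6675209   0.12686925 -6.5533965 ] 53.64960175739388
```

View pics/w3.png

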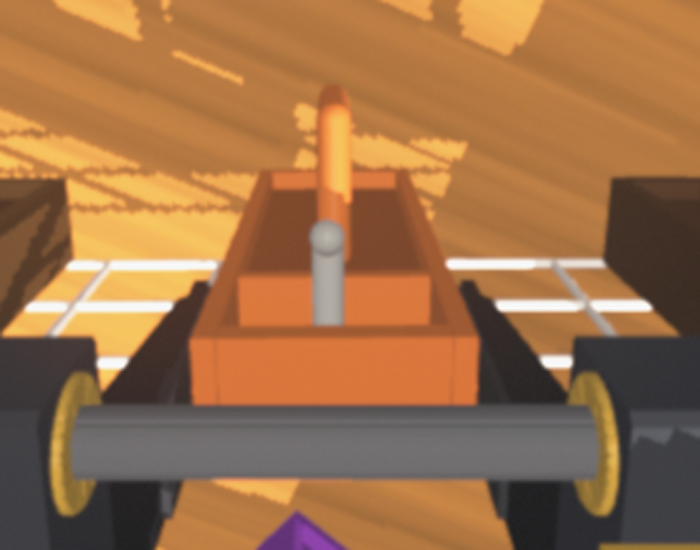

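Call:
play_rows --moves '[[[0,0,0],[0,0,8],-1],[[0,0,0],[0,0,24],-1],[[0,0,0],[0,0,42],-1],[[0,0,0],[0,0,60],-1],[[0,0,0],[0,0,76],-1],[[0,0,0],[0,-8,88],-1],[[0,0,0],[0,-30,96],-1],[[0,0,0],[0,-58,100],-1],[[0,0.05,0],[0,-88,100],-1],[[0,0.12,0],[0,-118,100],-1]]'

```text
time: 5.57
ee_pos: [469.3, 216.2, 281.5]
tcp_rot: [0.424, -0.424, -0.566, 0.566]
ft_force: [0.1, 0.7, -6.5]
grip_width: 53.7
```

Call:
play_rows --moves '[[[0,0.11,0],[-22,-6,-1],-1],[[0,0.23,0],[-48,-12,-2],-1],[[0,0.35,0],[-75,-18,-4],-1],[[0,0.47,0],[-102,-24,-5],-1],[[0,0.59,0],[-129,-30,-6],-1],[[0,0.71,0],[-156,-34,-8],-1],[[0,0.83,0],[-183,-36,-9],-1],[[0,0.95,0],[-210,-36,-10],-1],[[0,1.07,0],[-237,-36,-12],-1],[[0,1.19,0],[-264,-36,-13],-1]]'

```text
time: 6.4
ee_pos: [557.1, -34.2, 316.1]
tcp_rot: [0.669, -0.669, -0.229, 0.23]
ft_force: [-0.4, 0.9, -4.8]
grip_width: 53.9
```

```bash
python3 - <<'E'
from bench import robot
from h import *
s=robot.read_state();M=rot(s['tcp_rot']).as_matrix();print(s['time'],s['ee_pos'],s['qpos'].round(2),s['grip_width'])
th=np.degrees(np.arctan2(M[1,0],M[0,0]));print(th,'turn',np.radians(th+25.9))
print(M.T@(np.array([648.8,-292.5,315])-s['ee_pos']))
E
```

```text
6.4 [557.0526832  -34.23274831 316.06865045] [-0.18  0.31  1.58  0.    1.26 -0.84] 53.94321869821683
37.872066061263666 turn 1.113032523568383
[ -86.12628277    0.9583379  -260.19613843]
```

Call:
play_rows --moves '[[[0,0.12,0],[-9,0,-27],-1],[[0,0.24,0],[-18,0,-54],-1],[[0,0.36,0],[-27,0,-81],-1],[[0,0.48,0],[-36,0,-108],-1],[[0,0.6,0],[-45,0,-135],-1],[[0,0.72,0],[-54,0,-162],-1],[[0,0.84,0],[-63,0,-189],-1],[[0,0.95,0],[-72,0,-216],-1],[[0,1.05,0],[-79,0,-240],-1],[[0,1.09,0],[-83,0,-254],-1]]'

```text
time: 7.23
ee_pos: [649.2, -286.4, 315.1]
tcp_rot: [-0.691, 0.691, -0.151, 0.151]
ft_force: [-0.5, 1.2, -6.7]
grip_width: 53.7
```

```bash
python3 - <<'E'
from bench import robot,viewer
from h import *
import pickle
P={}
for n in ['wrist','top','side']:
    P[n]=viewer.snapshot(n)
s=robot.read_state();M=rot(s['tcp_rot']).as_matrix();print(s['time'],s['ee_pos'],s['qpos'].round(2),s['grip_width'])
th=np.degrees(np.arctan2(M[1,0],M[0,0]));print(th,M.round(3))
pickle.dump((P,s),open('P4.pkl','wb'))
save(P['wrist'],'w4.png'); save(P['side'],'s4.png',(290,130,450,330),4);save(P['top'],'t4.png',(300,100,460,240),5)
E
```

```text
7.3833 [ 648.84949676 -284.54906351  314.96631383] [-0.51  0.55  1.18  0.    1.41 -0.08] 54.07046728137088
-24.278860526844433 [[ 0.912 -0.002  0.411]
 [-0.411  0.001  0.912]
 [-0.002 -1.     0.   ]]
```

View pics/w4.png

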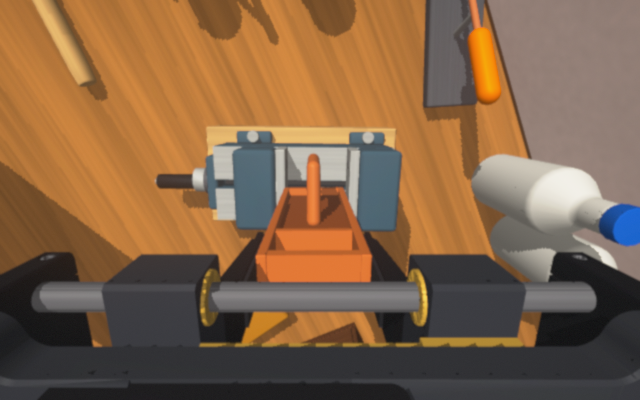

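View pics/s4.png

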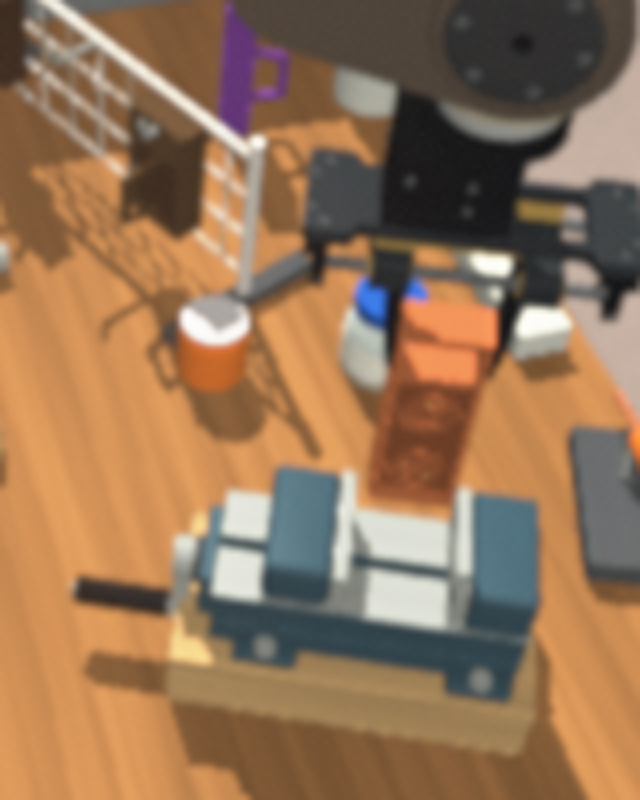

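View pics/t4.png

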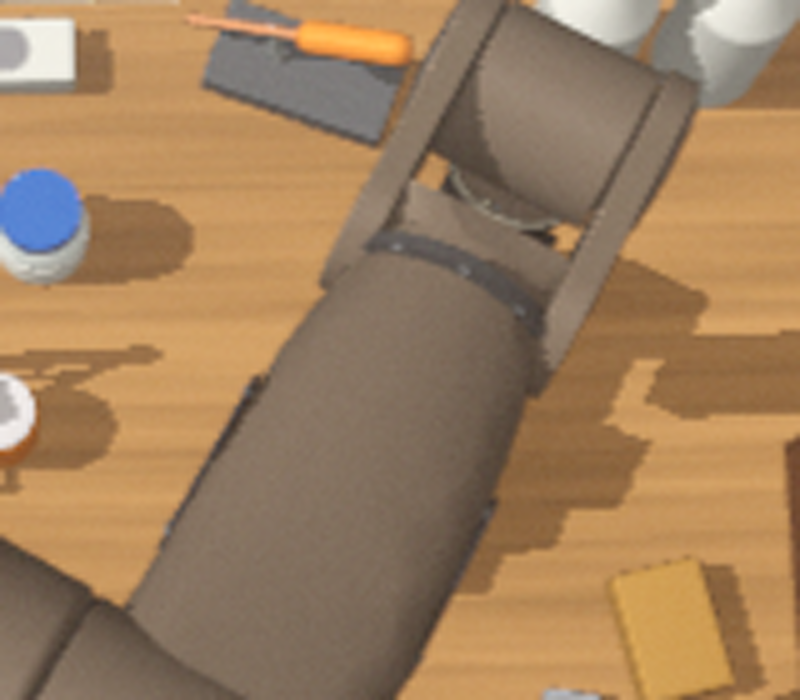

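Wrist view: the stamp is held at (314,250). The vise is behind it, with the jaw plates at columns 281 and 354 (rows 148-200), and the crank grip is at (175,181).

```bash
python3 - <<'E'
from h import *
import pickle
P,s=pickle.load(open('P4.pkl','rb'))
save(P['wrist'],'w4c.png',(150,120,410,240),3)
E
```

```text
(no output)
```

View pics/w4c.png

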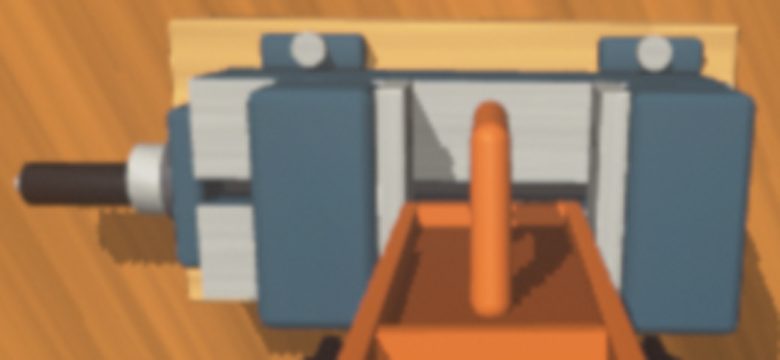

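```bash
python3 - <<'E'
from h import *
import pickle
from scipy.optimize import least_squares
P,s=pickle.load(open('P4.pkl','rb'));W=P['wrist'];S=P['side']
f=lambda u,v:(150+(u+.5)/3-.5,120+(v+.5)/3-.5)
for n,c,z in [('jf',(405,84),148),('ff',(603,84),148),('jback',(375,86),148),('fback',(631,86),148),('jblk near',(376,325),150),('fblk near',(628,331),150),('jblk nl',(258,325),150),('blkfar L',(250,90),150),('fblk far R',(750,95),150)]:
    X=atz(W,f(*c),z); print(n,X.round(1))
for n,c,z in [('b1',(405,205),0),]: pass
# grip
print('crank end z~42',atz(W,f(18,184),42),atz(W,f(128,184),42))
P0=pickle.load(open('P0.pkl','rb'));S,T=P0['side'],P0['top']
tv=lambda u,v:(330+u/5-.4,120+v/5-.4); sv=lambda u,v:(290+u/5-.4,230+v/5-.4)
# rotation-only: joint fit all views
obs=[(T,tv(248,153),'f',(10,45)),(T,tv(375,208),'f',(10,-45)),(T,tv(203,258),'j',(-10,45)),(T,tv(330,305),'j',(0,-45)),
 (S,sv(578,110),'f',(5,45)),(S,sv(436,90),'j',(-4,45)),(S,sv(432,222),'j',(-5,-45)),
 (W,f(405,84),'j',(0,45)),(W,f(603,84),'f',(0,45)),(W,f(375,86),'j',(-10,45)),(W,f(631,86),'f',(10,45)),(W,f(376,325),'j',(-10,-45)),(W,f(628,331),'f',(10,-45))]
def mod(p,sel):
    x,y,a,j=p; c,s=np.cos(a),np.sin(a); out=[]
    for k0 in sel:
        cam_,uv,k,(dx,yy)=obs[k0]
        xx=(55 if k=='f' else -17+j)+dx
        X=[x+c*xx-s*yy,y+s*xx+c*yy,148+(2 if k0>=11 else 0)]
        out.append(proj(cam_,X)[0]-np.array(uv))
    return np.array(out)
for sel in [range(4),range(7),range(7,13),range(13)]:
    r=least_squares(lambda p:mod(p,sel).ravel(),[640,-300,-.44,4],loss='soft_l1')
    print(list(sel)[0],r.x.round(3)); print(mod(r.x,sel).round(1).tolist())
E
```

```text
jf [ 637.9 -234.7  148. ]
ff [ 700.2 -263.3  148. ]
jback [ 628.2 -231.   148. ]
fback [ 708.8 -267.9  148. ]
jblk near [ 590.  -309.1  150. ]
fblk near [ 673.5 -349.8  150. ]
jblk nl [ 550.5 -291.   150. ]
blkfar L [ 588.6 -214.2  150. ]
fblk far R [ 744.7 -287.6  150. ]
crank end z~42 [ 439.99152922 -205.70631371   42.        ] [ 486.87888238 -227.15966393   42.        ]
0 [ 6.24649e+02 -2.80821e+02 -4.59000e-01  9.90200e+00]
[[0.6, 0.0], [-0.3, 0.1], [-0.3, 0.3], [0.1, -0.5]]
0 [ 6.26306e+02 -2.81581e+02 -4.52000e-01  8.74200e+00]
[[0.7, -0.4], [-0.2, -0.6], [-0.2, 0.3], [0.2, -0.7], [-1.0, -0.1], [0.8, -0.1], [-1.6, 0.3]]
7 [ 6.31614e+02 -2.81259e+02 -4.34000e-01  2.51000e+00]
[[-0.6, -0.1], [0.3, 0.2], [-0.3, -0.9], [0.6, -0.5], [1.4, 1.9], [-1.6, 0.3]]
0 [ 6.31265e+02 -2.81449e+02 -4.32000e-01  3.05500e+00]
[[0.1, -1.7], [-0.6, -2.4], [-1.0, 0.6], [-0.4, -0.9], [0.4, -0.9], [0.1, -0.8], [-1.7, -0.3], [-0.4, 0.2], [-0.0, 0.4], [-0.0, -0.5], [0.3, -0.3], [1.8, 2.2], [-1.8, 0.5]]
```

Call:
play_rows --moves '[[[0,0.003,0],[3,3,-2],-1],[[0,0.006,0],[6,9,-4],-1],[[0,0.008,0],[6.8,17,-4.5],-1],[[0,0.008,0],[6.8,26,-4.5],-1],[[0,0.008,0],[6.8,34,-4.5],-1],[[0,0.008,0],[6.8,40,-4.5],-1],[[0,0.008,0],[6.8,40,-4.5],-1],[[0,0.008,0],[6.8,40,-4.5],-1]]'

```text
time: 8.05
ee_pos: [653.7, -290.6, 275.9]
tcp_rot: [0.691, -0.691, 0.151, -0.151]
ft_force: [0.7, -0.6, -5.3]
grip_width: 54.2
```

```bash
python3 - <<'E'
from bench import robot,viewer
from h import *
import pickle
P={}
for n in ['wrist','side']:
    P[n]=viewer.snapshot(n)
s=robot.read_state();M=rot(s['tcp_rot']).as_matrix();print(s['time'],s['ee_pos'],s['ft_force'],s['grip_width'])
th=np.degrees(np.arctan2(M[1,0],M[0,0]));print(th)
pickle.dump((P,s),open('P5.pkl','wb'))
save(P['wrist'],'w5.png',(180,100,460,300),2.8); save(P['side'],'s5.png',(340,180,450,320),5)
E
```

```text
8.15 [ 653.91824586 -290.84173522  276.81910999] [-0.08628505  0.06001909 -5.84755986] 54.01432173499786
-24.69100797240657
```

View pics/w5.png

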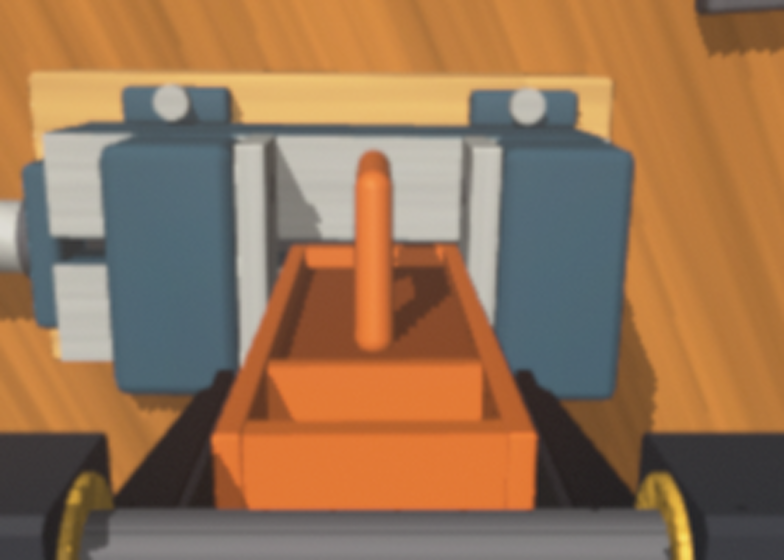

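View pics/s5.png

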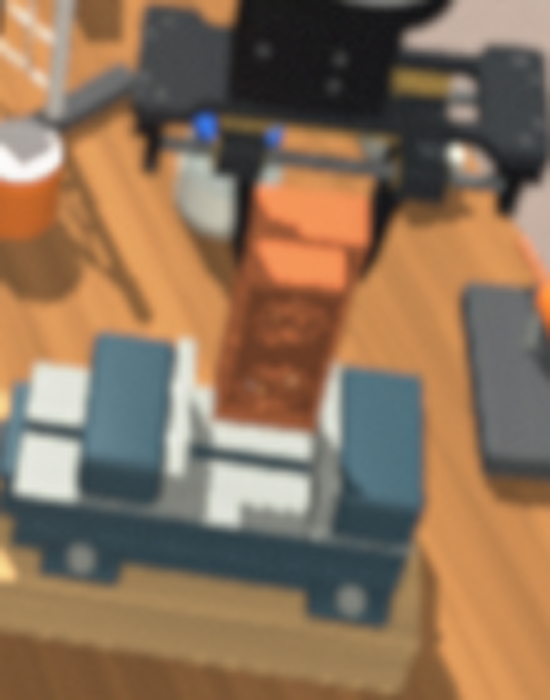

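```bash
python3 - <<'E'
from h import *
import pickle
P,s=pickle.load(open('P5.pkl','rb'));W=P['wrist']
f=lambda u,v:(180+(u+.5)/2.8-.5,100+(v+.5)/2.8-.5)
def V(X,o=(631.5,-281.3),a=-0.432):
    d=np.array(X[:2])-o;c,si=np.cos(a),np.sin(a);return np.array([c*d[0]+si*d[1],-si*d[0]+c*d[1]]).round(1)
zb=s['ee_pos'][2]-117.1
for n,c,z in [('bl',(289,247),zb),('br',(461,247),zb),('topL',(217,432),zb+150),('topR',(535,432),zb+150),('jface',(268,140),148),('fface',(473,141),148),('jback',(236,143),148),('fback',(502,145),148),('jblk',(238,388),150),('fblk',(498,394),150)]:
    print(n,V(atz(W,f(*c),z)))
print('tcp',V(s['ee_pos']))
E
```

```text
bl [-5.5 11.4]
br [50.5 11.5]
topL [-3.1 13. ]
topR [49.  13.2]
jface [-12.7  44.7]
fface [54.6 44.6]
jback [-23.2  43.7]
fback [64.2 43.3]
jblk [-25.5 -41.4]
fblk [ 65.9 -43.4]
tcp [24.4  0.7]
```

Call:
play_rows --moves '[[[0,0,0],[0,4,0],-1],[[0,0,0],[0,11,0],-1],[[0,0,0],[0,19,0],-1],[[0,0,0],[0,27,0],-1],[[0,0,0],[0,34,0],-1],[[0,0,0],[0,40,0],-1],[[0,0,0],[0,44,0],-1],[[0,0,0],[0,46,0],-1],[[0,0,0],[0,46,0],-1]]'

```text
time: 8.9
ee_pos: [653.7, -290.8, 229.8]
tcp_rot: [0.691, -0.691, 0.151, -0.151]
ft_force: [0.3, 0.3, -6.0]
grip_width: 54.2
```

Call:
play_rows --moves '[[[0,0,0],[0,0.7,0],-1],[[0,0,0],[0,1.4,0],-1],[[0,0,0],[0,2.1,0],-1],[[0,0,0],[0,2.1,0],-1]]'

```text
time: 9.23
ee_pos: [653.8, -290.8, 228.3]
tcp_rot: [0.691, -0.691, 0.151, -0.151]
ft_force: [-0.2, 0.0, -6.2]
grip_width: 54.0
```

Call:
play_rows --moves '[[[0,0,0],[0,0.6,0],-1],[[0,0,0],[0,1.2,0],-1],[[0,0,0],[0,1.2,0],-1]]'

```text
time: 9.48
ee_pos: [653.8, -290.8, 227.1]
tcp_rot: [0.691, -0.691, 0.151, -0.151]
ft_force: [-0.3, 0.1, -4.9]
grip_width: 53.7
```

Call:
play_rows --moves '[[[0,0,0],[0,0.5,0],-1],[[0,0,0],[0,0.8,0],-1],[[0,0,0],[0,0.8,0],-1]]'

```text
time: 9.73
ee_pos: [653.8, -290.8, 227.1]
tcp_rot: [-0.691, 0.691, -0.151, 0.151]
ft_force: [-2.0, 1.5, 3.9]
grip_width: 53.8
```

Call:
play_rows --moves '[[[0,0,0],[0,-0.3,0],0.2],[[0,0,0],[0,-0.3,0],0.3],[[0,0,0],[0,-0.3,0],0.4],[[0,0,0],[0,-0.3,0],0.5],[[0,0,0],[0,-0.3,0],0.6],[[0,0,0],[0,-0.3,0],0.7],[[0,0,0],[0,-0.3,0],0.7]]'

```text
time: 10.32
ee_pos: [653.8, -290.8, 226.5]
tcp_rot: [0.691, -0.691, 0.151, -0.151]
ft_force: [0.2, -1.2, -0.6]
grip_width: 79.9
```

```bash
python3 - <<'E'
from bench import robot,viewer
from h import *
import pickle
P={}
for n in ['wrist','side']:
    P[n]=viewer.snapshot(n)
s=robot.read_state();print(s['time'],s['ee_pos'],s['ft_force'],s['grip_width'])
pickle.dump((P,s),open('P6.pkl','wb'))
save(P['wrist'],'w6.png',(180,100,460,300),2.8); save(P['side'],'s6.png',(300,180,450,320),5)
E
```

```text
10.4167 [ 653.79984734 -290.79176059  226.53586536] [-0.00380134 -0.02653421  0.47355639] 80.10540228953822
```

View pics/w6.png

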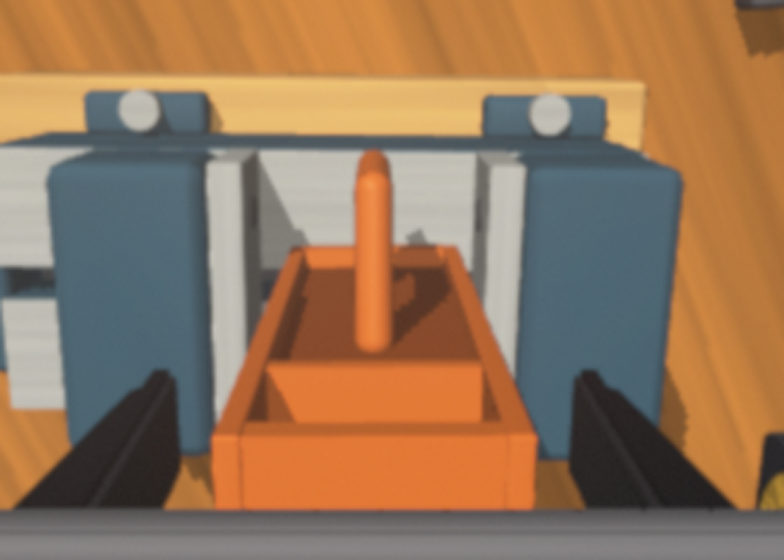

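View pics/s6.png

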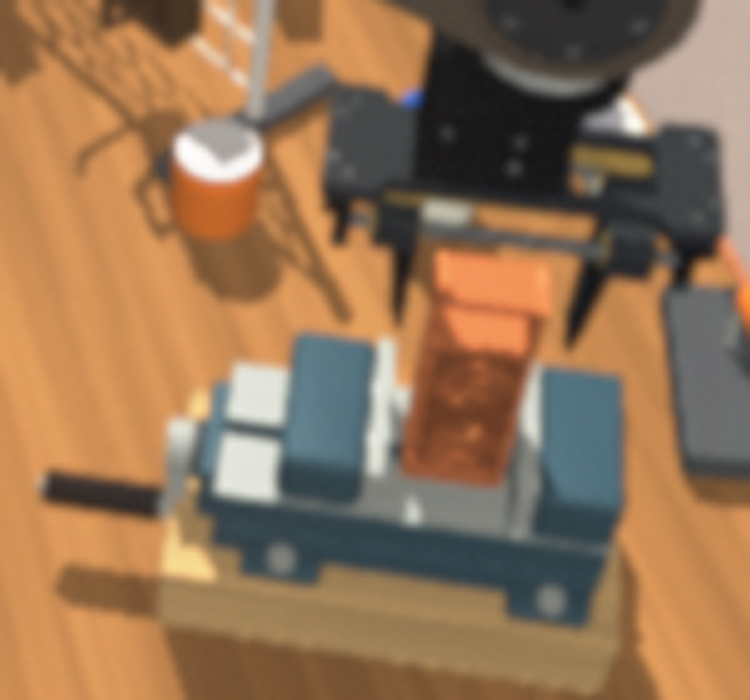

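Call:
play_rows --moves '[[[0,0,0],[0,-10,0],0.8],[[0,0,0],[0,-35,0],0.9],[[0,0,0],[0,-62,0],1],[[0,-0.1,0],[-15,-75,-1],1],[[0,-0.22,0],[-42,-75,-3],1],[[0,-0.34,0],[-70,-70,-5],1],[[0,-0.46,0],[-98,-60,-7],1],[[0,-0.58,0],[-126,-50,-9],1],[[0,-0.7,0],[-154,-35,-11],1],[[0,-0.82,0],[-178,-20,-12],1]]'

```text
time: 11.25
ee_pos: [485.6, -226.8, 247.2]
tcp_rot: [-0.693, 0.694, 0.139, -0.138]
ft_force: [1.0, 0.1, -0.0]
grip_width: 95.6
```

```bash
python3 - <<'E'
from bench import robot
from h import *
s=robot.read_state();M=rot(s['tcp_rot']).as_matrix();print(s['time'],s['ee_pos'],s['qpos'].round(2),s['grip_width'])
th=np.degrees(np.arctan2(M[1,0],M[0,0]));print(th,'turn',np.radians(th-65.25))
print(M.T@(np.array([466.7,-218.5,190])-s['ee_pos']))
E
```

```text
11.25 [ 485.58638026 -226.77861595  247.21350962] [-0.56  0.33  1.74  0.    1.08 -0.96] 95.55381068665953
22.625497773202426 turn -0.7439379058812724
[-14.30640536  57.17917834  14.98281861]
```

Call:
play_rows --moves '[[[0,-0.12,0],[-5,10,5],1],[[0,-0.24,0],[-10,20,10],1],[[0,-0.36,0],[-14,30,15],1],[[0,-0.48,0],[-14,40,15],1],[[0,-0.6,0],[-14,50,15],1],[[0,-0.7,0],[-14,55,15],1],[[0,-0.744,0],[-14,57,15],1],[[0,-0.744,0],[-14,57,15],1]]'

```text
time: 11.92
ee_pos: [468.5, -218.8, 189.8]
tcp_rot: [0.596, -0.596, -0.38, 0.38]
ft_force: [0.0, -0.3, 0.2]
grip_width: 94.7
```

```bash
python3 - <<'E'
from bench import robot,viewer
from h import *
import pickle
P={}
for n in ['wrist','side']:
    P[n]=viewer.snapshot(n)
s=robot.read_state();M=rot(s['tcp_rot']).as_matrix();print(s['time'],s['ee_pos'],s['ft_force'],np.degrees(np.arctan2(M[1,0],M[0,0])))
for m in viewer.masks_of('crank_hold',P['wrist'])[:3]: print(m['confidence'],m['box'])
for m in viewer.masks_of('crank_hold',P['side'])[:3]: print(m['confidence'],m['box'])
pickle.dump((P,s),open('P7.pkl','wb'))
save(P['wrist'],'w7.png'); save(P['side'],'s7.png',(290,180,450,320),5)
E
```

```text
12.0167 [ 468.63905331 -218.92287089  190.14061591] [-0.95809721  0.18589881  0.09723553] 64.80127928012352
0.89 [323.6, 217.3, 40.4, 107.3]
```

View pics/w7.png

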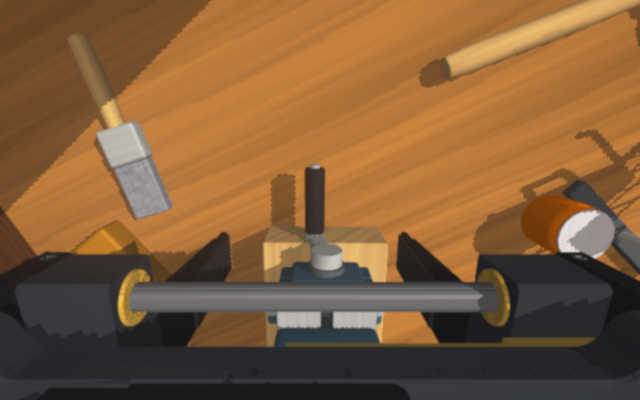

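View pics/s7.png

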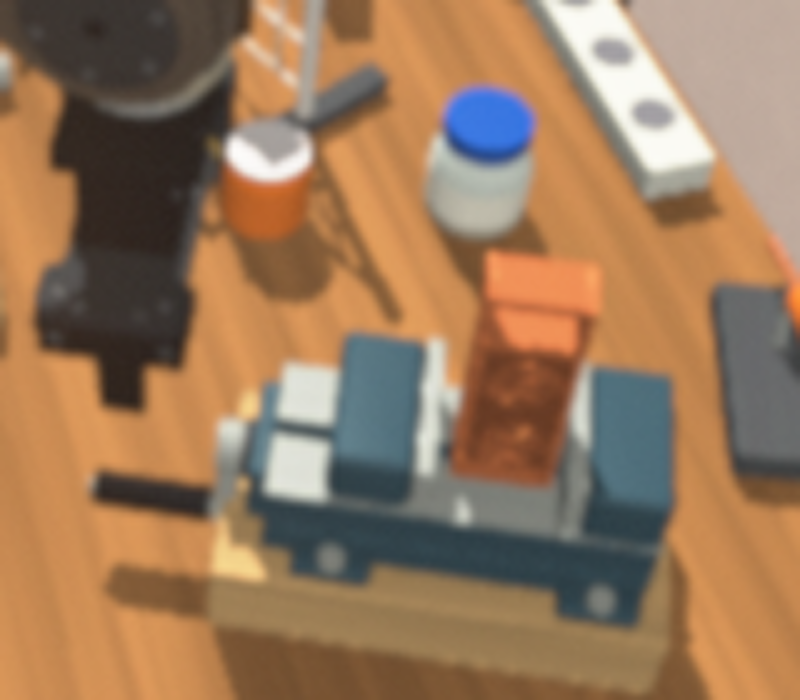

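```bash
python3 - <<'E'
from h import *
import pickle
P,s=pickle.load(open('P7.pkl','rb'));W=P['wrist'];S=P['side']
save(W,'w7c.png',(260,140,390,300),5)
a=-0.432;c,si=np.cos(a),np.sin(a)
def V(X):
    d=np.array(X[:2])-(631.5,-281.3);return np.array([c*d[0]+si*d[1],-si*d[0]+c*d[1],X[2]]).round(1)
X,e=tri([(W,(315,168)),(S,(290+95/5,180+487/5))]);print(X,e,V(X))
for z in (38,42,46): print(z,V(atz(W,(315,168),z)),V(atz(W,(315,232),z)),V(atz(S,(309,277.4),z)))
print('hub z85',V(atz(W,(327,250),95)))
print('tcp',V(s['ee_pos']))
E
```

```text
[ 446.54136744 -207.28149859   35.11286333] [np.float64(0.6875936200347825), np.float64(0.6875936200346263)] [-199.   -10.2   35.1]
38 [-200.   -10.5   38. ] [-131.7  -10.6   38. ] [-198.   -11.8   38. ]
42 [-200.6  -10.5   42. ] [-133.1  -10.7   42. ] [-197.4  -14.5   42. ]
46 [-201.3  -10.5   46. ] [-134.6  -10.7   46. ] [-196.9  -17.2   46. ]
hub z85 [-135.5   -0.3   95. ]
tcp [-174.   -11.5  190.1]
```

View pics/w7c.png

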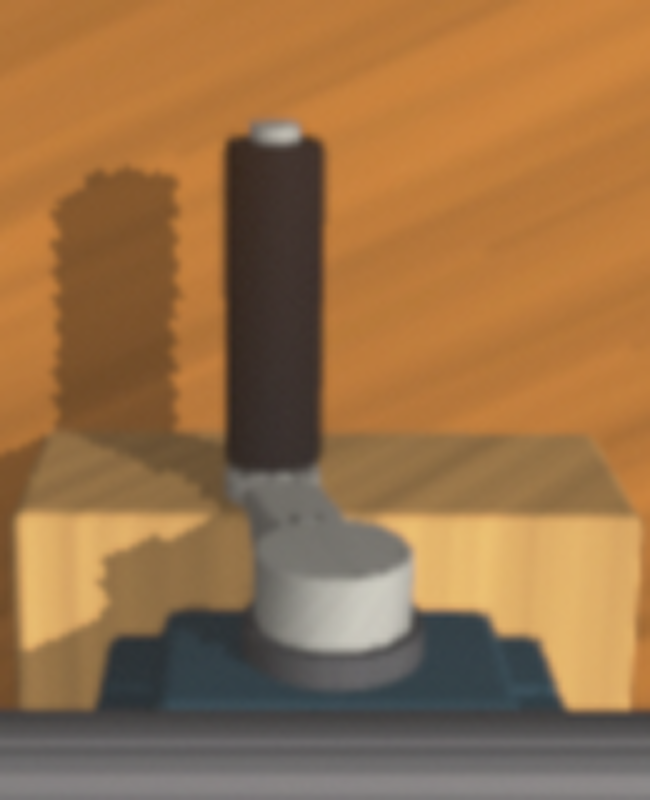

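Call:
play_rows --moves '[[[0,-0.008,0],[0.5,8,4],0.6],[[0,-0.008,0],[0.5,30,8],0.4],[[0,-0.008,0],[0.5,56,8],0.2],[[0,-0.008,0],[0.5,82,8],0.1],[[0,-0.008,0],[0.5,108,8],0],[[0,-0.008,0],[0.5,132,8],0],[[0,-0.008,0],[0.5,152,8],0],[[0,-0.008,0],[0.5,164,8],0],[[0,-0.008,0],[0.5,168,8],0],[[0,-0.008,0],[0.5,168,8],-0.2]]' --squeeze 40

```text
time: 12.95
ee_pos: [460.8, -214.6, 20.6]
tcp_rot: [0.596, -0.595, -0.382, 0.382]
ft_force: [-0.7, -1.3, 0.2]
grip_width: 45.0
```

```bash
cat >> h.py <<'E'
VO=np.array([631.5,-281.3]);VA=-0.432
def V(X):
    c,si=np.cos(VA),np.sin(VA);d=np.array(X[:2])-VO;return np.array([c*d[0]+si*d[1],-si*d[0]+c*d[1],X[2]]).round(1)
E
python3 - <<'E'
from bench import robot,viewer
from h import *
p=viewer.snapshot('wrist');save(p,'w8.png')
s=robot.read_state();M=rot(s['tcp_rot']).as_matrix();print(s['time'],s['ee_pos'],V(s['ee_pos']),s['ft_force'],s['grip_width'],np.degrees(np.arctan2(M[1,0],M[0,0])))
E
```

```text
13.0 [ 461.17629039 -214.81715885   21.47152601] [-182.5  -10.9   21.5] [-0.70341022  0.24615193  0.08075918] 41.7421433330286 65.36106938978331
```

View pics/w8.png

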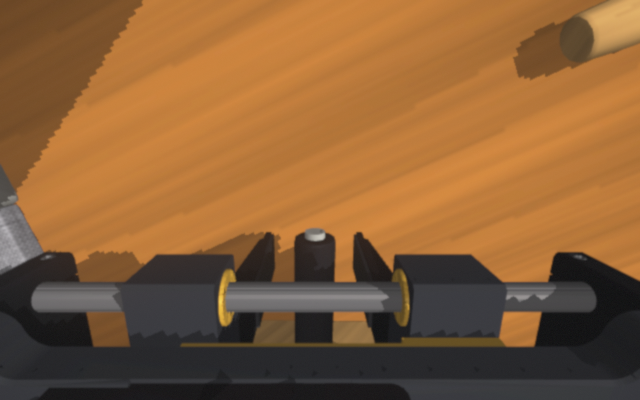

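The grip at (315,285) is centred between the fingertips at (270,240) and (360,240), so I'll close on it.

Call:
play_rows --moves '[[[0,0,0],[0,0,0],-0.4],[[0,0,0],[0,0,0],-0.7],[[0,0,0],[0,0,0],-1],[[0,0,0],[0,0,0],-1],[[0,0,0],[0,0,0],-1],[[0,0,0],[0,0,0],-1]]' --squeeze 40

```text
time: 13.5
ee_pos: [461.7, -214.8, 22.1]
tcp_rot: [-0.595, 0.595, 0.382, -0.382]
ft_force: [1.1, 4.4, 6.6]
grip_width: 20.3
```

```bash
python3 - <<'E'
from bench import robot
from h import *
s=robot.read_state();print(s['time'],V(s['ee_pos']),s['ft_force'],s['grip_width'])
E
```

```text
13.5 [-182.   -10.7   22.1] [1.09208064 4.44670586 6.61376235] 20.31069305365187
```

```bash
cat > circ.py <<'E'
import sys,numpy as np
p0,step,n=map(float,sys.argv[1:4])
a=np.radians(p0)
print([[[0,0,0],[round(float(-45*(np.sin(b)-np.sin(a))),1),round(float(-45*(np.cos(b)-np.cos(a))),1),0],-1] for b in a+np.radians(step)*np.arange(1,n+1)])
E
python3 circ.py 166.3 18 10
```

```text
[[[0, 0, 0], [14.0, 1.2, 0], -1], [[0, 0, 0], [27.7, -2.1, 0], -1], [[0, 0, 0], [39.8, -9.4, 0], -1], [[0, 0, 0], [48.9, -20.1, 0], -1], [[0, 0, 0], [54.4, -33.1, 0], -1], [[0, 0, 0], [55.5, -47.1, 0], -1], [[0, 0, 0], [52.3, -60.8, 0], -1], [[0, 0, 0], [45.0, -72.8, 0], -1], [[0, 0, 0], [34.3, -82.0, 0], -1], [[0, 0, 0], [21.3, -87.4, 0], -1]]
```

Call:
play_rows --moves '[[[0,0,0],[5,0.8,0],-1],[[0,0,0],[14.0,1.2,0],-1],[[0,0,0],[27.7,-2.1,0],-1],[[0,0,0],[39.8,-9.4,0],-1],[[0,0,0],[39.8,-9.4,0],-1]]'

```text
time: 13.92
ee_pos: [478.9, -178.4, 31.6]
tcp_rot: [-0.594, 0.596, 0.382, -0.382]
ft_force: [4.3, 2.4, 0.6]
grip_width: 20.2
```

```bash
python3 - <<'E'
from bench import robot,viewer
from h import *
p=viewer.snapshot('wrist');save(p,'w9.png',(200,200,440,360),3)
s=robot.read_state();v=V(s['ee_pos']);print(s['time'],v,s['ft_force'],s['grip_width'],'r',np.hypot(v[1],v[2]+19-85),'phi',np.degrees(np.arctan2(-v[1],v[2]+19-85)))
E
python3 circ.py 220.3 18 10
```

```text
13.9667 [-181.6   29.4   31.4] [5.59921037 6.15134694 3.68506103] 20.04360681667695 r 45.40396458460428 phi -139.6450784258916
[[[0, 0, 0], [9.2, -10.7, 0], -1], [[0, 0, 0], [14.6, -23.7, 0], -1], [[0, 0, 0], [15.8, -37.7, 0], -1], [[0, 0, 0], [12.5, -51.4, 0], -1], [[0, 0, 0], [5.2, -63.4, 0], -1], [[0, 0, 0], [-5.5, -72.6, 0], -1], [[0, 0, 0], [-18.4, -78.0, 0], -1], [[0, 0, 0], [-32.5, -79.2, 0], -1], [[0, 0, 0], [-46.2, -76.0, 0], -1], [[0, 0, 0], [-58.2, -68.6, 0], -1]]
```

View pics/w9.png

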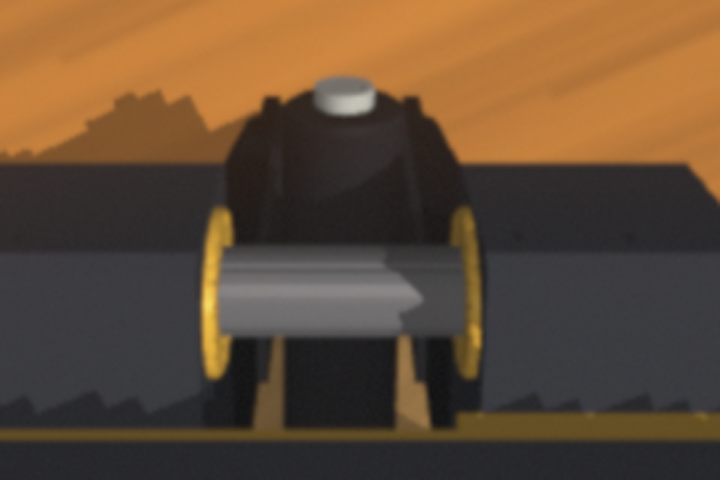

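The grip is holding and the crank follows (φ 220°). I'll go on cranking.

Call:
play_rows --moves '[[[0,0,0],[9.2,-10.7,0],-1],[[0,0,0],[14.6,-23.7,0],-1],[[0,0,0],[15.8,-37.7,0],-1],[[0,0,0],[12.5,-51.4,0],-1],[[0,0,0],[5.2,-63.4,0],-1],[[0,0,0],[-5.5,-72.6,0],-1],[[0,0,0],[-18.4,-78.0,0],-1],[[0,0,0],[-32.5,-79.2,0],-1],[[0,0,0],[-46.2,-76.0,0],-1],[[0,0,0],[-58.2,-68.6,0],-1]]'

```text
time: 14.8
ee_pos: [453.7, -231.6, 100.0]
tcp_rot: [-0.595, 0.595, 0.382, -0.381]
ft_force: [9.5, 11.9, -1.8]
grip_width: 19.9
```

```bash
python3 - <<'E'
from bench import robot,viewer
from h import *
p=viewer.snapshot('side');save(p,'s9.png',(290,180,450,320),5)
s=robot.read_state();v=V(s['ee_pos']);print(s['time'],v,s['ft_force'],s['grip_width'],'r',np.hypot(v[1],v[2]+19-85),'phi',np.degrees(np.arctan2(-v[1],v[2]+19-85)))
E
python3 circ.py 40.3 18 10
```

```text
14.85 [-182.3  -30.6   98.4] [ 5.81614217  3.80785739 -0.91438116] 20.223690249075656 r 44.565906251303815 phi 43.36342295838328
[[[0, 0, 0], [-9.2, 10.7, 0], -1], [[0, 0, 0], [-14.6, 23.7, 0], -1], [[0, 0, 0], [-15.8, 37.7, 0], -1], [[0, 0, 0], [-12.5, 51.4, 0], -1], [[0, 0, 0], [-5.2, 63.4, 0], -1], [[0, 0, 0], [5.5, 72.6, 0], -1], [[0, 0, 0], [18.4, 78.0, 0], -1], [[0, 0, 0], [32.5, 79.2, 0], -1], [[0, 0, 0], [46.2, 76.0, 0], -1], [[0, 0, 0], [58.2, 68.6, 0], -1]]
```

View pics/s9.png

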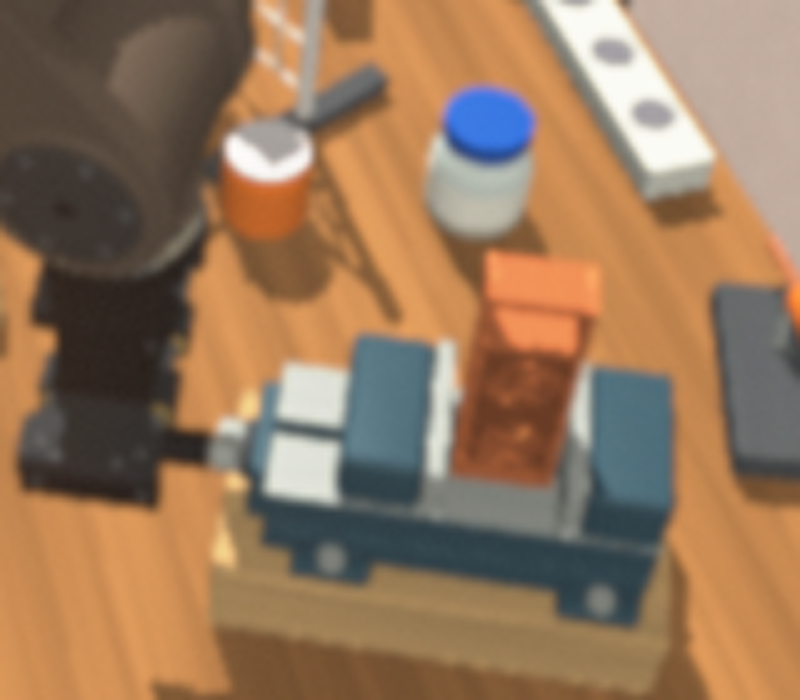

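Call:
play_rows --moves '[[[0,0,0],[-9.2,10.7,0],-1],[[0,0,0],[-14.6,23.7,0],-1],[[0,0,0],[-15.8,37.7,0],-1],[[0,0,0],[-12.5,51.4,0],-1],[[0,0,0],[-5.2,63.4,0],-1],[[0,0,0],[5.5,72.6,0],-1],[[0,0,0],[18.4,78.0,0],-1],[[0,0,0],[32.5,79.2,0],-1],[[0,0,0],[46.2,76.0,0],-1],[[0,0,0],[58.2,68.6,0],-1]]'

```text
time: 15.68
ee_pos: [478.3, -179.5, 30.5]
tcp_rot: [-0.595, 0.596, 0.382, -0.382]
ft_force: [1.5, -10.7, -7.4]
grip_width: 20.3
```

```bash
python3 - <<'E'
from bench import robot,viewer
from h import *
p=viewer.snapshot('side');save(p,'s10.png',(290,180,450,320),5)
s=robot.read_state();v=V(s['ee_pos']);print(s['time'],v,s['ft_force'],s['grip_width'],'r',np.hypot(v[1],v[2]+19-85),'phi',np.degrees(np.arctan2(-v[1],v[2]+19-85)))
E
```

```text
15.7333 [-181.7   29.8   31.8] [ 1.20151651 -2.38545069 -4.79483779] 20.212813207120377 r 45.361657818029535 phi -138.93289627223055
```

View pics/s10.png

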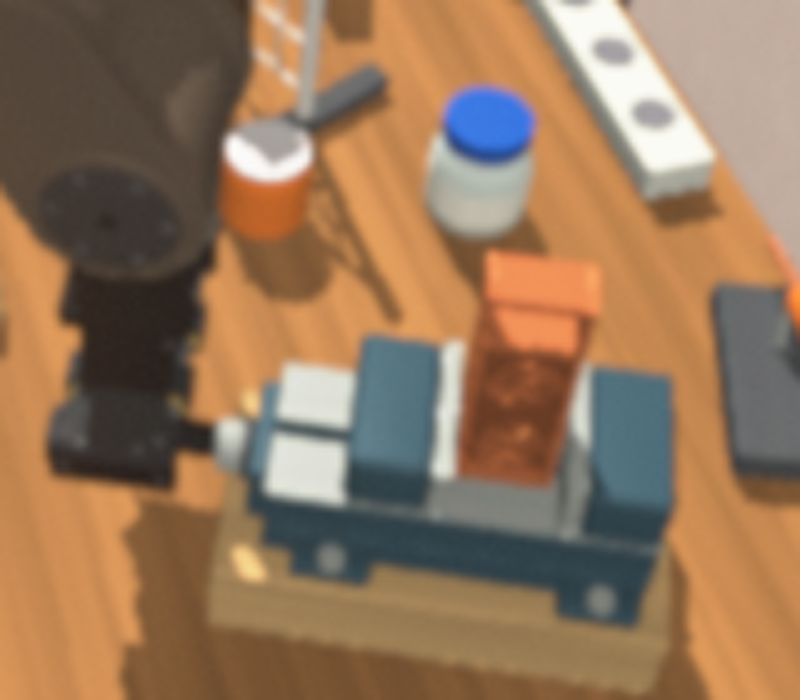

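```bash
python3 circ.py 220.3 12 10;python3 circ.py 340.3 12 7
```

```text
[[[0, 0, 0], [6.5, -6.8, 0], -1], [[0, 0, 0], [11.4, -14.8, 0], -1], [[0, 0, 0], [14.6, -23.7, 0], -1], [[0, 0, 0], [15.9, -33.0, 0], -1], [[0, 0, 0], [15.2, -42.4, 0], -1], [[0, 0, 0], [12.5, -51.4, 0], -1], [[0, 0, 0], [8.1, -59.7, 0], -1], [[0, 0, 0], [2.0, -66.9, 0], -1], [[0, 0, 0], [-5.5, -72.6, 0], -1], [[0, 0, 0], [-13.9, -76.7, 0], -1]]
[[[0, 0, 0], [-9.1, -2.2, 0], -1], [[0, 0, 0], [-18.5, -2.5, 0], -1], [[0, 0, 0], [-27.8, -0.8, 0], -1], [[0, 0, 0], [-36.5, 2.7, 0], -1], [[0, 0, 0], [-44.3, 8.0, 0], -1], [[0, 0, 0], [-50.8, 14.8, 0], -1], [[0, 0, 0], [-55.7, 22.9, 0], -1]]
```

Call:
play_rows --moves '[[[0,0,0],[6.5,-6.8,0],-1],[[0,0,0],[11.4,-14.8,0],-1],[[0,0,0],[14.6,-23.7,0],-1],[[0,0,0],[15.9,-33.0,0],-1],[[0,0,0],[15.2,-42.4,0],-1],[[0,0,0],[12.5,-51.4,0],-1],[[0,0,0],[8.1,-59.7,0],-1],[[0,0,0],[2.0,-66.9,0],-1],[[0,0,0],[-5.5,-72.6,0],-1],[[0,0,0],[-13.9,-76.7,0],-1]]'

```text
time: 16.57
ee_pos: [472.9, -191.0, 108.2]
tcp_rot: [-0.595, 0.595, 0.383, -0.381]
ft_force: [7.8, 10.2, -0.7]
grip_width: 20.4
```

```bash
python3 - <<'E'
from bench import robot,viewer
from h import *
p=viewer.snapshot('side');save(p,'s11.png',(290,180,450,320),5)
s=robot.read_state();v=V(s['ee_pos']);print(s['time'],v,s['ft_force'],s['grip_width'],'r',np.hypot(v[1],v[2]+19-85),'phi',np.degrees(np.arctan2(-v[1],v[2]+19-85)))
E
```

```text
16.6167 [-181.8   14.4  108.6] [5.83207575 6.51455192 0.76984192] 20.43652663093817 r 44.96798861412415 phi -18.676701732190118
```

View pics/s11.png

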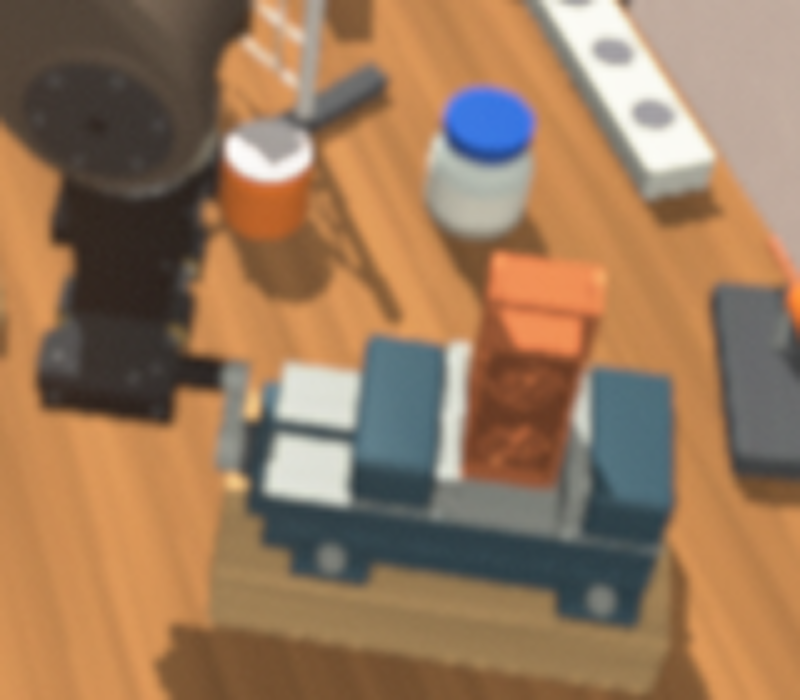

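Call:
play_rows --moves '[[[0,0,0],[-9.1,-2.2,0],-1],[[0,0,0],[-18.5,-2.5,0],-1],[[0,0,0],[-27.8,-0.8,0],-1],[[0,0,0],[-36.5,2.7,0],-1],[[0,0,0],[-44.3,8.0,0],-1],[[0,0,0],[-50.8,14.8,0],-1],[[0,0,0],[-55.7,22.9,0],-1],[[0,0,0],[-55.7,22.9,0],-1]]'

```text
time: 17.28
ee_pos: [448.8, -242.1, 83.7]
tcp_rot: [0.596, -0.595, -0.382, 0.381]
ft_force: [6.1, 3.0, -5.7]
grip_width: 20.0
```

```bash
cat > st.py <<'E'
from bench import robot
from h import *
s=robot.read_state();v=V(s['ee_pos']);ph=np.arctan2(-v[1],v[2]+19-85)
c,si=np.cos(VA),np.sin(VA);f=s['ft_force'];fy=-si*f[0]+c*f[1]
print(s['time'],v,f.round(1),s['grip_width'],'r',np.hypot(v[1],v[2]+19-85).round(1),'phi',np.degrees(ph).round(1),'Ftan(resist>0)',-(-np.cos(ph)*fy-np.sin(ph)*f[2]),'Frad',-np.sin(ph)*fy+np.cos(ph)*f[2])
E
python3 st.py; python3 circ.py 64.3 8 10
```

```text
17.2833 [-182.4  -40.9   83.7] [ 6.1  3.  -5.7] 20.00022725997725 r 44.6 phi 66.6 Ftan(resist>0) -3.183337286420873 Frad -7.095270579658084
[[[0, 0, 0], [-2.3, 5.8, 0], -1], [[0, 0, 0], [-3.8, 11.9, 0], -1], [[0, 0, 0], [-4.4, 18.2, 0], -1], [[0, 0, 0], [-4.2, 24.5, 0], -1], [[0, 0, 0], [-3.1, 30.6, 0], -1], [[0, 0, 0], [-1.1, 36.6, 0], -1], [[0, 0, 0], [1.7, 42.2, 0], -1], [[0, 0, 0], [5.2, 47.4, 0], -1], [[0, 0, 0], [9.5, 52.0, 0], -1], [[0, 0, 0], [14.3, 56.1, 0], -1]]
```

Call:
play_rows --moves '[[[0,0,0],[-2.3,5.8,0],-1],[[0,0,0],[-3.8,11.9,0],-1],[[0,0,0],[-4.4,18.2,0],-1]]'

```text
time: 17.53
ee_pos: [447.2, -245.6, 66.6]
tcp_rot: [0.595, -0.595, -0.382, 0.381]
ft_force: [6.0, 11.5, 8.2]
grip_width: 20.4
```

```bash
python3 st.py; python3 circ.py 88.3 8 6
```

```text
17.5333 [-182.3  -44.7   66.6] [ 6.  11.5  8.2] 20.396137810677295 r 44.7 phi 89.2 Ftan(resist>0) 8.358994614200164 Frad -12.846963188083794
[[[0, 0, 0], [0.3, 6.3, 0], -1], [[0, 0, 0], [1.4, 12.4, 0], -1], [[0, 0, 0], [3.3, 18.4, 0], -1], [[0, 0, 0], [6.1, 24.0, 0], -1], [[0, 0, 0], [9.7, 29.2, 0], -1], [[0, 0, 0], [13.9, 33.9, 0], -1]]
```

Call:
play_rows --moves '[[[0,0,0],[0.3,6.3,0],-1],[[0,0,0],[1.4,12.4,0],-1],[[0,0,0],[3.3,18.4,0],-1]]'

```text
time: 17.78
ee_pos: [448.6, -242.6, 48.5]
tcp_rot: [0.595, -0.595, -0.382, 0.381]
ft_force: [2.9, 9.8, 14.6]
grip_width: 20.2
```

```bash
python3 st.py; python3 circ.py 112.3 8 6
```

```text
17.7833 [-182.3  -41.4   48.5] [ 2.9  9.8 14.6] 20.163454972021114 r 44.9 phi 112.9 Ftan(resist>0) 9.514001890356887 Frad -15.015331612993762
[[[0, 0, 0], [2.8, 5.6, 0], -1], [[0, 0, 0], [6.3, 10.8, 0], -1], [[0, 0, 0], [10.5, 15.5, 0], -1], [[0, 0, 0], [15.4, 19.5, 0], -1], [[0, 0, 0], [20.7, 22.8, 0], -1], [[0, 0, 0], [26.5, 25.3, 0], -1]]
```

Call:
play_rows --moves '[[[0,0,0],[2.8,5.6,0],-1],[[0,0,0],[6.3,10.8,0],-1]]'

```text
time: 17.95
ee_pos: [451.2, -237.1, 37.9]
tcp_rot: [-0.595, 0.595, 0.382, -0.382]
ft_force: [0.5, 5.9, 19.8]
grip_width: 20.7
```

```bash
python3 st.py; python3 circ.py 128.3 8 6; python3 -c "
from bench import viewer
from h import *
p=viewer.snapshot('side');save(p,'s12.png',(340,180,450,310),6)"
```

```text
17.95 [-182.2  -35.3   37.9] [ 0.5  5.9 19.8] 20.74310970065582 r 45.1 phi 128.5 Ftan(resist>0) 12.050856675812902 Frad -16.707134840487836
[[[0, 0, 0], [4.2, 4.6, 0], -1], [[0, 0, 0], [9.1, 8.7, 0], -1], [[0, 0, 0], [14.4, 12.0, 0], -1], [[0, 0, 0], [20.1, 14.5, 0], -1], [[0, 0, 0], [26.2, 16.2, 0], -1], [[0, 0, 0], [32.4, 17.0, 0], -1]]
```

View pics/s12.png

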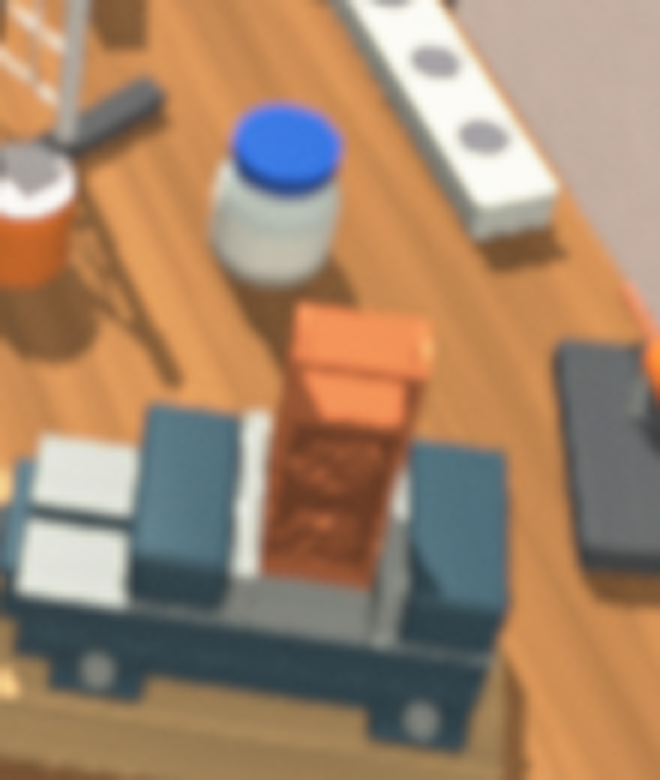

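Call:
play_rows --moves '[[[0,0,0],[4.2,4.6,0],-1],[[0,0,0],[9.1,8.7,0],-1],[[0,0,0],[14.4,12.0,0],-1]]'

```text
time: 18.25
ee_pos: [457.1, -224.7, 26.2]
tcp_rot: [-0.595, 0.596, 0.382, -0.382]
ft_force: [-4.8, -2.2, 19.1]
grip_width: 20.3
```

```bash
python3 st.py; python3 circ.py 152.3 8 6
```

```text
18.25 [-182.   -21.6   26.2] [-4.8 -2.2 19.1] 20.285229635637872 r 45.3 phi 151.5 Ftan(resist>0) 12.613415842624 Frad -14.869788762668527
[[[0, 0, 0], [5.7, 2.5, 0], -1], [[0, 0, 0], [11.8, 4.2, 0], -1], [[0, 0, 0], [18.0, 5.1, 0], -1], [[0, 0, 0], [24.3, 5.0, 0], -1], [[0, 0, 0], [30.5, 4.1, 0], -1], [[0, 0, 0], [36.5, 2.4, 0], -1]]
```

Call:
play_rows --moves '[[[0,0,0],[5.7,2.5,0],-1],[[0,0,0],[11.8,4.2,0],-1]]'

```text
time: 18.42
ee_pos: [461.9, -214.5, 21.9]
tcp_rot: [-0.595, 0.596, 0.382, -0.382]
ft_force: [-6.9, -10.0, 14.0]
grip_width: 20.2
```

```bash
python3 st.py; python3 circ.py 168.3 8 6; python3 -c "
from bench import viewer
from h import *
p=viewer.snapshot('side');save(p,'s13.png',(340,180,450,310),6)"
```

```text
18.4167 [-181.9  -10.3   21.9] [ -6.9 -10.   14. ] 20.22150798659011 r 45.3 phi 166.9 Ftan(resist>0) 14.813788710356917 Frad -10.951091438412995
[[[0, 0, 0], [6.2, 0.8, 0], -1], [[0, 0, 0], [12.5, 0.8, 0], -1], [[0, 0, 0], [18.7, -0.1, 0], -1], [[0, 0, 0], [24.7, -1.9, 0], -1], [[0, 0, 0], [30.5, -4.4, 0], -1], [[0, 0, 0], [35.8, -7.8, 0], -1]]
```

View pics/s13.png

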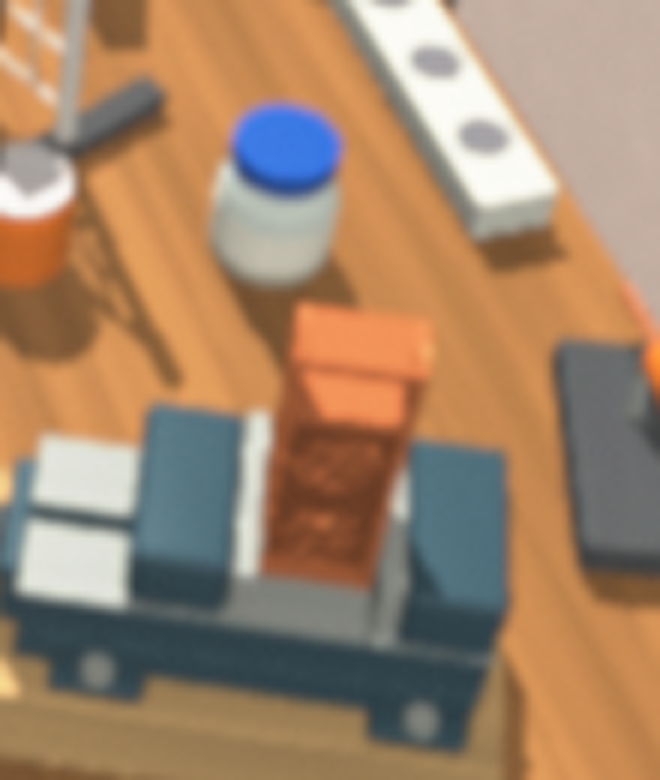

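Call:
play_rows --moves '[[[0,0,0],[0,0,0],-0.5],[[0,0,0],[0,0,0],-0.3],[[0,0,0],[0,0,0],-0.1],[[0,0,0],[0,0,0],0],[[0,0,0],[0,0,0],0],[[0,0,0],[0,0,0],0]]'

```text
time: 18.97
ee_pos: [461.9, -213.5, 21.0]
tcp_rot: [0.595, -0.595, -0.382, 0.382]
ft_force: [0.2, 0.2, 0.7]
grip_width: 46.7
```

```bash
python3 st.py;  python3 -c "
from bench import viewer
from h import *
p=viewer.snapshot('wrist');save(p,'w14.png')"
```

```text
18.9667 [-182.4   -9.4   21. ] [0.2 0.2 0.7] 46.705758333780224 r 46.0 phi 168.2 Ftan(resist>0) -0.15309861761650478 Frad -0.7531120292921408
```

View pics/w14.png

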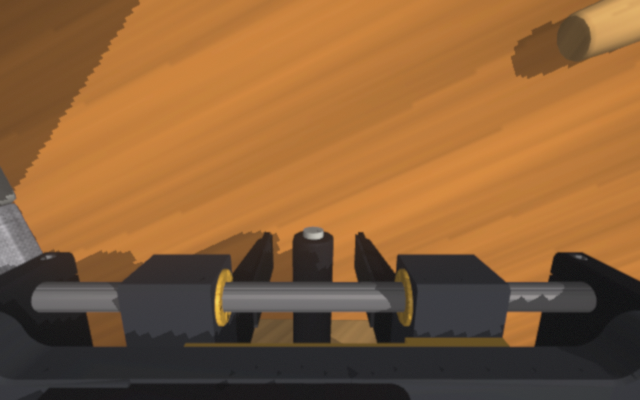

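The crank grip is free at (313,285) and has stayed put. I'll lift away.

Call:
play_rows --moves '[[[0,0,0],[0,-8,0],0],[[0,0,0],[0,-28,0],0],[[0,0,0],[0,-55,0],0],[[0,0,0],[0,-85,0],0],[[0,0,0],[0,-115,0],0],[[0,0,0],[0,-145,10],0],[[0,0,0],[0,-175,25],0],[[0,0,0],[0,-200,40],0],[[0,0,0],[0,-210,45],0],[[0,0,0],[0,-210,45],0]]'

```text
time: 19.85
ee_pos: [421.0, -194.7, 233.6]
tcp_rot: [-0.594, 0.597, 0.383, -0.381]
ft_force: [-0.7, -0.2, 0.3]
grip_width: 47.9
```

```bash
python3 st.py;  python3 - <<'E'
from bench import viewer
from h import *
import pickle
P={n:viewer.snapshot(n) for n in ['wrist','side','top']}
pickle.dump(P,open('P15.pkl','wb'))
save(P['wrist'],'w15.png'); save(P['side'],'s15.png',(290,180,450,320),5); save(P['top'],'t15.png')
E
```

```text
19.85 [-227.4   -9.5  233.6] [-0.7 -0.2  0.3] 47.92101733731485 r 167.9 phi 3.2 Ftan(resist>0) -0.48679017297620797 Frad 0.2891542251092364
```

View pics/s15.png

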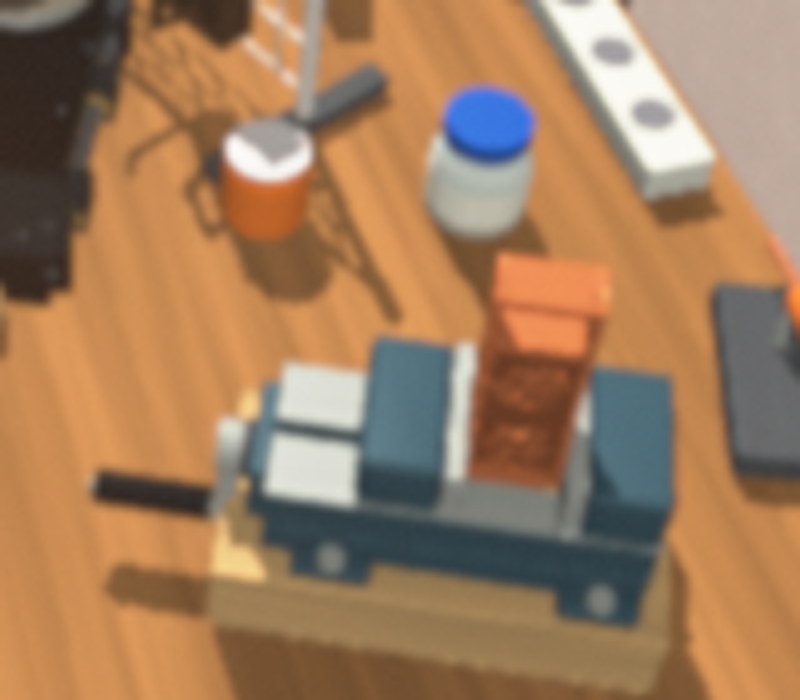

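View pics/t15.png

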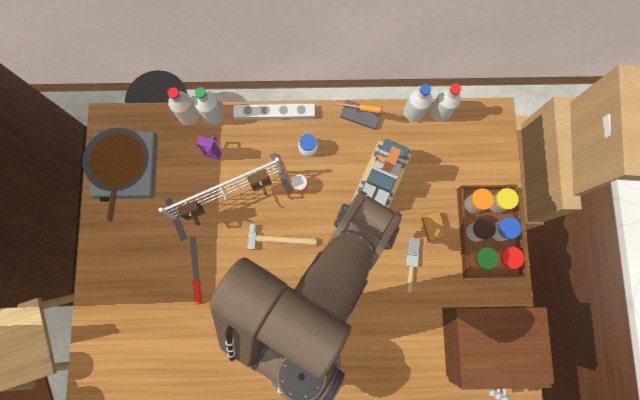

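View pics/w15.png

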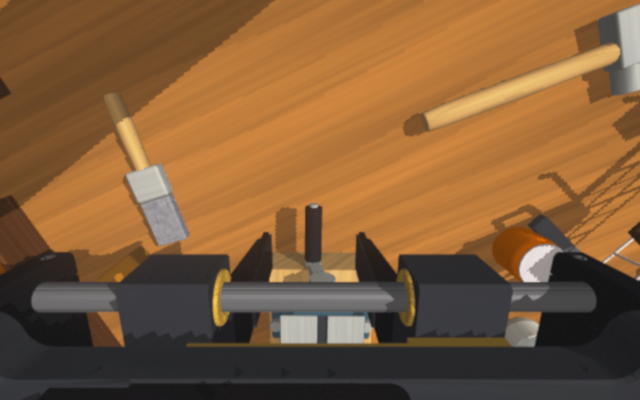

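```bash
python3 - <<'E'
from h import *
import pickle
P=pickle.load(open('P15.pkl','rb'))
save(P['top'],'t15c.png',(345,125,425,215),8); save(P['side'],'s15c.png',(355,225,430,290),10)
# predicted px for stamp top corners if touching fixed jaw
c,s=np.cos(VA),np.sin(VA)
for x,y,z in [(1,15,260),(55,15,260),(55,-15,260),(1,-15,260),(1,-15,110),(55,-15,110),(55,-45,148),(1,-45,148)]:
    X=[VO[0]+c*x-s*y,VO[1]+s*x+c*y,z]
    a=proj(P['top'],X)[0];b=proj(P['side'],X)[0]
    print((x,y,z),'top',((a-[345,125])*8).round(),'side',((b-[355,225])*10).round())
E
```

```text
(1, 15, 260) top [316. 279.] side [341.  39.]
(55, 15, 260) top [368. 158.] side [561.  67.]
(55, -15, 260) top [439. 188.] side [560. 160.]
(1, -15, 260) top [387. 309.] side [335. 130.]
(1, -15, 110) top [336. 398.] side [259. 487.]
(55, -15, 110) top [384. 287.] side [461. 516.]
(55, -45, 148) top [463. 291.] side [482. 527.]
(1, -45, 148) top [415. 405.] side [271. 497.]
```

View pics/t15c.png

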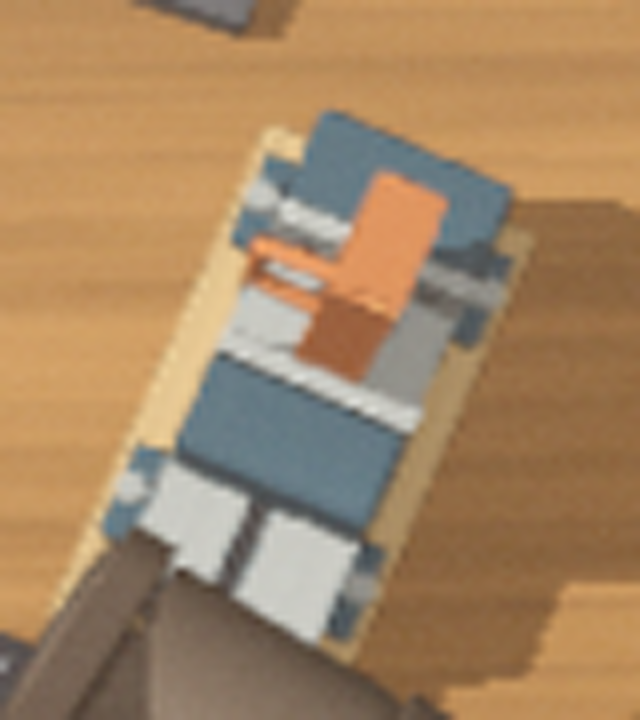

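View pics/s15c.png

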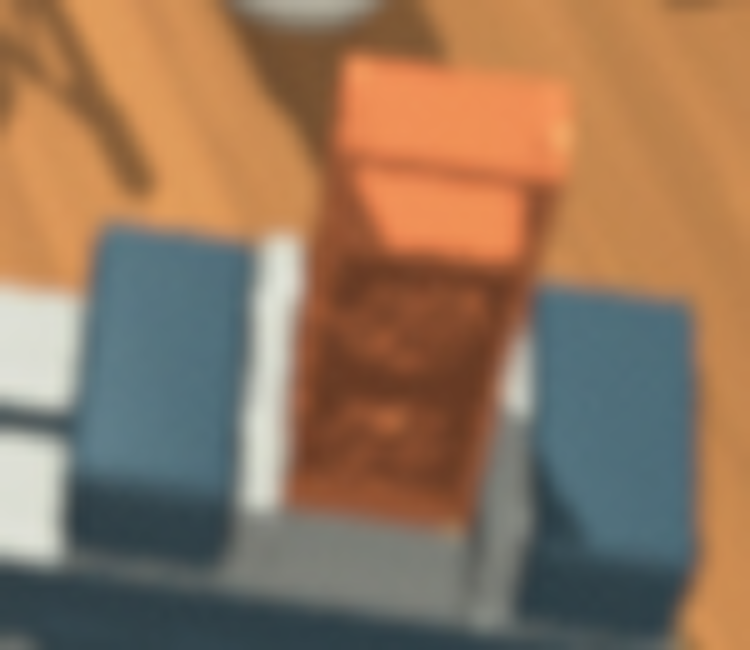

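```bash
python3 - <<'E'
import cv2,numpy as np
def ld(n,box,s,off):
    im=cv2.imread('pics/'+n,0).astype(np.float32)
    im=cv2.resize(im,None,fx=6/s,fy=6/s,interpolation=cv2.INTER_AREA)
    x0=(340-off[0])*6;y0=0
    return im[0:780,x0:x0+660]
A={'11':ld('s11.png',0,5,(290,180)),'12':ld('s12.png',0,6,(340,180)),'13':ld('s13.png',0,6,(340,180)),'15':ld('s15.png',0,5,(290,180)),'9':ld('s9.png',0,5,(290,180))}
def sh(a,b,r):
    x,y,w,h=r;t=A[a][y:y+h,x:x+w];sr=A[b][y-12:y+h+12,x-12-0:x+w+12]
    m=cv2.matchTemplate(sr,t,cv2.TM_CCOEFF_NORMED);_,v,_,l=cv2.minMaxLoc(m);return l[0]-12,l[1]-12,round(v,3)
for a,b in [('9','11'),('11','12'),('12','13'),('13','15'),('12','15')]:
    print(a,b,'stamp',sh(a,b,(270,290,180,150)),'jaw',sh(a,b,(120,395,130,180)),'jar',sh(a,b,(200,90,150,150)),'fixed',sh(a,b,(400,430,120,200)))
E
```

```text
9 11 stamp (5, 1, 0.988) jaw (12, 5, 0.956) jar (0, 0, 1.0) fixed (0, 0, 0.986)
11 12 stamp (5, 1, 0.99) jaw (7, 1, 0.995) jar (0, 0, 1.0) fixed (0, 0, 0.952)
12 13 stamp (0, 0, 0.999) jaw (1, 0, 0.994) jar (0, 0, 1.0) fixed (0, 0, 0.999)
13 15 stamp (0, 0, 1.0) jaw (0, 0, 1.0) jar (0, 0, 1.0) fixed (0, 0, 0.999)
12 15 stamp (0, 0, 0.999) jaw (1, 0, 0.994) jar (0, 0, 1.0) fixed (0, 0, 0.999)
```

```bash
python3 -c "
from bench import robot
print(robot.hand_in())"
```

```text
the job is handed in; nothing more can be done
None
```

The long bright-copper stamp is standing upright on the vise bed, clamped by its two long narrow sides, and the job is handed in at about 20 s of the 72 s allowed.

- **Taking it off:** I took it off the middle hook, lifted it 21 mm and brought it 100 mm out. The grip showed 54 mm and about 6.5 N of weight.
- **Standing it:** I set it down between the open jaws and let go. It stood free, about 3 mm or less from the middle of their width.
- **Clamping:** I cranked clockwise about two turns, to a crank angle of about 887°. Both jaws should have touched at about 810°, so that is roughly 0.21 turn past contact.

**Last checks:**
- **Held firmly:** Tangential resistance at the crank grip rose from about 8 to 15 N. Over the last 39° the stamp did not move in the side view, while the jaw crept by about a pixel of the enlarged picture.
- **After letting go:** The crank stayed put, and the stamp and jaw did not shift.
- **Everything else:** The other two stamps still hang on their hooks, and the rest of the bench looks unmoved. The robot was clear, with no load on the wrist.

**Disagreements:**
- **Vise position:** The first fit from the fixed cameras was about 5 mm and 1° off the wrist-camera measurement. I used the wrist values, and the crank's circle agreed with them.
- **Final side view:** The stamp's corners lay 1–3 pixels from where I predicted. I put this down to calibration, and to the jaw plate hiding its lower left corner.

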